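# Load the tea-light caddy and hang it over to the high hooks

## Task

Get the tea-light caddy ready for the table: use the bent rod to draw the lost tea light out of the narrow gap between the two storage tins (no fingers in the gap), then, while the caddy still hangs on the low hook stand, put that tea light and all the others on the worktop upright on the floor of its tray. Only then hang the loaded caddy over by its wooden grip onto the high hook stand, without setting it down and keeping it level. The rod should finish standing on its cork mat with both its feet; leave the garlic, the apple and the food tin alone.

Things in the scene. Friction and masses are not known exactly. Their poses are not given: they have to be found in the camera images.
- caddy: loose tea-light caddy, about 0.55 kg: wooden tray 108 x 310 mm (x by y), floor 8 thick, rim 4 thick, 25 high; 10 mm stem up its middle; at height 125 a hanging bar along y, 8 thick, 60 long between 12 mm end balls; flat wooden grip on top. Hangs by the bar, swings about it; load both sides about evenly. Origin: centre of the underside, z up
- caddy_bar (a point): centre of the caddy's hanging bar, 125 mm above the caddy's origin; axes as the caddy's
- caddy_grip (a point): the place to grip the caddy, 170 mm above its origin: flat upright wooden grip, 16 mm thick along the caddy's y, 30 mm wide along x, from 129 to 195 mm above the origin; axes as the caddy's
- stand_low: the low hook stand, a fixed dark steel post on a foot plate. Origin on the worktop straight below the seat of its twin hooks; the post stands 105 mm from it on +x (the side away from the robot), the hooks reach from the post along -x. Seat height 172 mm
- stand_low_seat (a point): seat of the low stand's twin hooks, where the middle of the caddy's hanging bar comes to lie. Two prongs at y = +-13 mm, 8 mm thick, each with a 90-degree V notch that centres the bar; they rise 11 mm above this point and end 22 mm from it on the open -x side. Axes as the stand's
- stand_high: the high hook stand, a fixed dark steel post on a foot plate. Origin on the worktop straight below the seat of its twin hooks; the post stands 105 mm from it on +x (the side away from the robot), the hooks reach from the post along -x. Seat height 207 mm
- stand_high_seat (a point): seat of the high stand's twin hooks, where the middle of the caddy's hanging bar comes to lie. Two prongs at y = +-13 mm, 8 mm thick, each with a 90-degree V notch that centres the bar; they rise 11 mm above this point and end 22 mm from it on the open -x side. Axes as the stand's
- tins: two fixed steel storage tins with wooden lids side by side, each 110 deep, 64 wide, 88 high (100 with the lid knob), 60 mm gap between them, open above and at both ends. Origin: on the worktop in the middle of the gap's mouth; x axis points into the gap, away from the robot; the gap is 110 mm deep
- candle: the lost tea light, 38 mm across, 15 mm high, 25 g, on the worktop in the gap at the start, its centre 30 to 55 mm behind the mouth. Origin: centre of its underside
- rod: bent rod, 0.11 kg: upright wooden handle 18 x 18 mm (sides along its x and y), 100 high, on a round foot 34 across; a 7 mm steel rod leaves it at height 36 along +x for 130 mm, bends straight down and ends in a cross foot (10 thick, 36 long along y). Stands by itself on both feet. Origin: centre of the handle's underside
- rod_tip (a point): middle of the rod's cross foot, 130 mm along x from the rod's origin and 5 mm above the level of its underside
- mat: fixed cork mat 220 x 90 x 3 mm (x by y by z) on which the rod stands at the start. Origin: centre of its underside
- light_a: tea light like the lost one, 38 mm across, 15 mm high, 25 g, standing on the open worktop at the start; possibly absent (None): their number varies. Origin: centre of its underside, z up
- light_b: tea light like the lost one, 38 mm across, 15 mm high, 25 g, standing on the open worktop at the start; possibly absent (None): their number varies. Origin: centre of its underside, z up
- light_c: tea light like the lost one, 38 mm across, 15 mm high, 25 g, standing on the open worktop at the start; possibly absent (None): their number varies. Origin: centre of its underside, z up
- garlic: garlic bulb, 60 x 57 x 58 mm; a bystander to leave alone. Origin: centre of its underside
- apple: apple, 72 x 72 x 63 mm; a bystander to leave alone. Origin: centre of its underside
- tin: small food tin, 75 mm across, 58 mm high; a bystander to leave alone. Origin: centre of its underside
Not all that is in view belongs to the job. Of the things that look like the tins, the larger one is meant.

How it is judged:
On the way, in this order (a step that is already met when the one before it is completed fails the run):
1. the rod's cross foot, in the gap, touches the lost tea light from behind (x of rod_tip in the frame of tins above 0.02 m and x of candle in the frame of tins above -0.01 m and x of candle in the frame of rod_tip below 0 m and contact force between rod and candle above 0.02 N).
2. the lost tea light is out of the gap (x of candle in the frame of tins below -0.02 m), for 0.2 s.
3. the lost tea light and all the others present stand in the caddy's tray while it still hangs on the low stand (x of candle in the frame of caddy between -0.045 and 0.045 m and y of candle in the frame of caddy between -0.147 and 0.147 m and z of candle in the frame of caddy between 0 and 0.02 m and angle between each of candle, light_a, light_b, light_c's own z axis and vertical below 0.3 rad and x of light_a in the frame of caddy between -0.045 and 0.045 m and y of light_a in the frame of caddy between -0.147 and 0.147 m and z of light_a in the frame of caddy between 0 and 0.02 m and x of light_b in the frame of caddy between -0.045 and 0.045 m and y of light_b in the frame of caddy between -0.147 and 0.147 m and z of light_b in the frame of caddy between 0 and 0.02 m and x of light_c in the frame of caddy between -0.045 and 0.045 m and y of light_c in the frame of caddy between -0.147 and 0.147 m and z of light_c in the frame of caddy between 0 and 0.02 m and distance between caddy_bar and stand_low_seat below 0.015 m), for 0.2 s.
At the end, for the whole second after the job is handed in: the caddy hangs at rest on the high stand (bar within 15 mm of the seat, within 0.15 rad of level) with the lost tea light and all the others present upright (within 0.3 rad) on its tray floor, and the rod stands upright and at rest with both feet on the cork mat (x of candle in the frame of caddy between -0.045 and 0.045 m and y of candle in the frame of caddy between -0.147 and 0.147 m and z of candle in the frame of caddy between 0 and 0.02 m and angle between each of candle, light_a, light_b, light_c's own z axis and vertical below 0.3 rad and x of light_a in the frame of caddy between -0.045 and 0.045 m and y of light_a in the frame of caddy between -0.147 and 0.147 m and z of light_a in the frame of caddy between 0 and 0.02 m and x of light_b in the frame of caddy between -0.045 and 0.045 m and y of light_b in the frame of caddy between -0.147 and 0.147 m and z of light_b in the frame of caddy between 0 and 0.02 m and x of light_c in the frame of caddy between -0.045 and 0.045 m and y of light_c in the frame of caddy between -0.147 and 0.147 m and z of light_c in the frame of caddy between 0 and 0.02 m and distance between caddy_bar and stand_high_seat below 0.015 m and angle between caddy's own z axis and vertical below 0.15 rad and linear speed of caddy below 0.03 m/s and x of rod in the frame of mat between -0.11 and 0.11 m and y of rod in the frame of mat between -0.045 and 0.045 m and x of rod_tip in the frame of mat between -0.11 and 0.11 m and y of rod_tip in the frame of mat between -0.045 and 0.045 m and angle between rod's own z axis and vertical below 0.1 rad and linear speed of rod below 0.02 m/s); the robot touches nothing.
It fails at once if the caddy is tipped more than 0.35 rad (angle between caddy's own z axis and vertical above 0.35 rad).
It fails at once if the caddy is set down or sinks to within 15 mm of the worktop (height (world z) of caddy below 0.015 m).
It fails at once if fingers touch the lost tea light while it is in the gap (contact force between the fingers and candle above 0.2 N and x of candle in the frame of tins above 0 m).
It fails at once if the garlic, the apple or the food tin is moved more than 5 cm (distance of any of garlic, apple, tin from where it was at the start of the episode above 0.05 m).
Of light_a, light_b, light_c only 1 to 3 are there at a start; the rules pass over those that are not, and their reading is None.
At some moment in a run one of light_a, light_b, light_c may be knocked a few centimetres aside while the robot is not near it.
It also fails if it takes over 210 s, if anything falls off the work surface, if the arm or the gripper's body presses on something with over 40 N, if the wrist force passes 120 N, or if a joint passes its speed limit or range.

## Robot

A 6-joint arm with a two-finger parallel gripper is mounted at the origin on a cart in front of the work surface, level with it; the furniture and walls round the work are solid. World frame = base frame: x ahead of the robot, y to its left, z up, the work surface at z = 0. Lengths are in m, angles in rad, forces in N, time in s.
With the tool pointing down it reaches from about 0.425 to 0.95 m from the base axis. Payload 3.5 kg.
Tool frame: the origin (TCP) lies between the finger pads; the fingertips stand 19 mm ahead of it and the grasp point (between the pads) is the TCP (ctrl.nose_length is the distance from the TCP to the fingertips, in m); z points along the fingers, y is the line along which they close (so a half turn about z gives the same grasp; the last joint's range is limited). The gripper opens to 85 mm and grips with 20 to 120 N. Pads are 22 mm wide; open, the fingers measure 114 mm over their backs; the gripper's body (76 mm by 85 mm) begins 54 mm behind the grasp point. The pads swing forward as they close: fully open they stand 13 mm farther back than shut.
Start: joints at [-1.321, 0.286, 1.577, -0, 1.279, -0.15], TCP at [0.263, -0.622, 0.25] pointing down, gripper open.
Joint ranges: [-2.77, 2.77], [-0.9, 2.22], [0.21, 2.48], [-1.53, 4.67], [0.24, 2.81], [-2.84, 2.84]. Speed limits (rad/s): [2.79, 2.79, 3.14, 3.14, 3.14, 3.14].

## Interface

Orientations are given as a unit quaternion [x, y, z, w].
In Python, from plant import ctrl gives the robot as it stands.
- The arm moves only by the tool apply_moves, never from a script. Its argument "series" is a list of rows, each a list of 6 numbers: the shift along the world's x, y, z scaled (see below), then the turn, a rotation vector about the world's x, y, z scaled (see below). A call has 1 to 20 rows; each row is the pose to reach, as a shift and turn from the pose commanded when the call began; what a row does not reach only later rows make up. The controller multiplies each number of a shift by 0.8 m and each number of a turn by 45 degrees. A row lasts 1/8 s, in which the tool goes at most 62.5 mm and 10.7 degrees, less where a joint would pass 70% of its speed; a pose out of reach is approached as far as the arm can. A call with a number of a shift or a turn outside -1 to 1 is refused whole. A call with a gripper value outside its range is refused whole. "jaw" is the opening, from 0 (shut) to 1 (fully open), set as the call begins (left out, the last holds). The fingers move at their own pace and stop on an object; "squeeze" is the grip in N (left out, the last holds). Time passes only in rows, so rows that repeat a pose let the fingers close. It gives the time, the measured TCP pose, the force, the opening and the grip force at its end, in the units of the state.
- ctrl.get_state(): the state, without advancing time (a new reading comes with each control period).
- ctrl.read_camera(name): name is "scene" or "side" or "wrist"; returns the picture (384x512x3 uint8, red, green, blue); there is no depth.
- ctrl.get_calibration(name): a dict with "fx", "fy", "cx", "cy" (pixels), "xyz" and "orientation" of the camera in the world; the wrist camera has in their place "hand_eye" (4x4, takes a point from camera to tool coordinates, whose origin is the TCP and whose axes are the flange's). Camera axes: x right, y up, looking along -z (the intrinsics and any distortion apply to the point x, -y, -z); pixel columns grow to the right and rows downward; lengths in m; the calibration is good to about 2 mm. A picture is of the moment at which its call begins: read the wrist's pose just before it. get_calibration takes no time and is no camera call.
- ctrl.sign_off(): hands the job in; it is judged then, once.
Trained networks look in the newest picture that a camera, given by its name, has taken for a name from the list of things; names that differ only in an ending like _2 or _b are one class to them, and where a whole thing is asked for, a point or a joint stands for the part that bears it (a point fixed in the world has none). Each returns a list of dicts, best first, with "p" (0 to 1); they miss things now and then, are a little off and sometimes report something else, mostly with a low value. They report only what shows in the picture. A call takes as long as a camera call. They do not tell look-alikes from the thing itself.
- ctrl.boxes_of(thing, camera): "xy" ([column, row] as shares, 0 to 1, of the picture: columns of its width, rows of its height, amid what is visible of it).
- ctrl.silhouettes(thing, camera): "pixels" (384x512 bool, what is visible of it) and "xy" ([column, row] as shares, 0 to 1, of the picture: columns of its width, rows of its height, amid what is visible of it).
The state is a dict: "time": time; "qpos": joint angles; "dq": joint speeds; "joint_efforts": joint torques, N m; "eef_pos": TCP position; "tcp_rot": TCP orientation; "contact_force": force on the tool from outside, world axes, zero at the start; "wrist_torque": the same for the moment, N m; "opening": opening from 0.0 (shut) to 1.0 (fully open); "finger_force": force on a finger pad.
Only numpy, scipy, OpenCV 4.12 (cv2) and the standard library are available. Lean on these libraries where they do the work, as an engineer would, in place of code of your own. Each camera call takes 0.05 s, during which the arm holds its last target. There are 200 camera calls.

## Working session

There is one attempt and no reset: what is moved stays moved. The work goes in short steps, Python scripts to look and compute and a tool call to move; the robot and the scene stay as the last step left them, time stands still between calls to the robot, and variables do not carry over. Pictures are saved under pics/ and viewed, at most 14 in all, crops included, and the job is handed in when it is done.

Besides the shell and the picture viewer there is one more tool, called in YAML: its name, and indented under it one key for each argument. apply_moves: Moves the arm, as the interface text tells. Shifts and turns lie within -1 to 1; 1 stands for 0.8 m of shift or 45 degrees of turn. Its arguments: {"type":"object","properties":{"series":{"type":"array"},"jaw":{"type":"number"},"squeeze":{"type":"number"}},"required":["series"]}

```bash
mkdir -p pics; ls; cat > h.py <<'E'
import numpy as np, cv2
from scipy.spatial.transform import Rotation as R
from plant import ctrl
def cam(name):
    c=ctrl.get_calibration(name)
    if 'hand_eye' in c:
        s=ctrl.get_state(); T=np.eye(4); T[:3,:3]=R.from_quat(s['tcp_rot']).as_matrix(); T[:3,3]=s['eef_pos']
        T=T@np.array(c['hand_eye'])
    else:
        T=np.eye(4); T[:3,:3]=R.from_quat(c['orientation']).as_matrix(); T[:3,3]=c['xyz']
    return c,T
def shot(name,fn=None):
    ct=cam(name); im=ctrl.read_camera(name)
    if fn: cv2.imwrite('pics/'+fn,cv2.cvtColor(im,cv2.COLOR_RGB2BGR))
    return ct,im
def dist(c): 
    for k in c:
        if 'dist' in k: return np.array(c[k],float)
    return None
def K(c): return np.array([[c['fx'],0,c['cx']],[0,c['fy'],c['cy']],[0,0,1.]])
def toworld(ct,uv,z):
    c,T=ct; p=cv2.undistortPoints(np.array(uv,float).reshape(-1,1,2),K(c),dist(c)).reshape(-1,2)
    d=np.c_[p[:,0],-p[:,1],-np.ones(len(p))]@T[:3,:3].T
    return T[:3,3]+d*((z-T[2,3])/d[:,2])[:,None]
def topix(ct,P):
    c,T=ct; q=(np.array(P,float).reshape(-1,3)-T[:3,3])@T[:3,:3]; q=q*[1,-1,-1]
    return cv2.projectPoints(q,np.zeros(3),np.zeros(3),K(c),dist(c))[0].reshape(-1,2)
E
python3 - <<'E'
from h import *
for n in ['scene','side','wrist']:
    ct,im=shot(n,n+'0.png'); print(n,{k:np.round(v,3).tolist() if not isinstance(v,str) else v for k,v in ct[0].items()}, ct[1][:3,3].round(3))
    if n=='wrist': continue
    for t,z in [('caddy',.1),('stand_low',.1),('tins',.05),('candle',.015),('light_a',.015),('rod',.03),('mat',.003),('garlic',.03),('apple',.03),('tin',.03)]:
        for r in ctrl.boxes_of(t,n)[:6]:
            uv=np.array(r['xy'])*[512,384]; print(n,t,round(r['p'],2),uv.round().tolist(),toworld(ct,uv,z).round(3).tolist())
print(ctrl.get_state())
E
```

```text
pics
scene {'fx': 370.188, 'fy': 370.188, 'cx': 250.039, 'cy': 192.573, 'xyz': [-0.671, -0.832, 0.926], 'orientation': [0.44, -0.235, -0.398, 0.77]} [-0.671 -0.832  0.926]
scene caddy 0.67 [268.0, 195.0] [[0.531, -0.099, 0.1]]
scene caddy 0.2 [151.0, 182.0] [[0.308, 0.401, 0.1]]
scene stand_low 0.52 [277.0, 177.0] [[0.702, -0.044, 0.1]]
scene tins 0.78 [362.0, 278.0] [[0.325, -0.613, 0.05]]
scene tins 0.65 [332.0, 223.0] [[0.562, -0.397, 0.05]]
scene rod 0.67 [225.0, 208.0] [[0.416, 0.053, 0.03]]
scene garlic 0.69 [248.0, 236.0] [[0.312, -0.151, 0.03]]
scene garlic 0.26 [332.0, 220.0] [[0.613, -0.377, 0.03]]
scene apple 0.59 [153.0, 185.0] [[0.374, 0.47, 0.03]]
scene tin 0.83 [321.0, 263.0] [[0.336, -0.458, 0.03]]
side {'fx': 379.154, 'fy': 379.154, 'cx': 252.725, 'cy': 190.595, 'xyz': [0.5, 1.167, 0.662], 'orientation': [0.008, 0.556, 0.831, 0.02]} [0.5   1.167 0.662]
side caddy 0.8 [221.0, 216.0] [[0.566, 0.02, 0.1]]
side stand_low 0.59 [285.0, 304.0] [[0.405, 0.478, 0.1]]
side stand_low 0.56 [194.0, 225.0] [[0.649, 0.081, 0.1]]
side tins 0.71 [270.0, 168.0] [[0.345, -0.603, 0.05]]
[... 755 characters left out ...]
{'time': 1.15, 'qpos': array([-1.32100431e+00,  2.86316513e-01,  1.57669424e+00, -2.49837674e-06,
        1.27862541e+00, -1.49968790e-01]), 'dq': array([ 0.00097662,  0.0005942 ,  0.00062816, -0.00211415,  0.00129307,
        0.00090362]), 'joint_efforts': array([ 2.15056607e-04, -4.05968642e+01, -2.92936331e+01, -2.31859322e-04,
        6.17914066e-04, -1.22486767e-07]), 'eef_pos': array([ 0.26275052, -0.62174268,  0.25031697]), 'tcp_rot': array([ 9.80090259e-01,  1.98552469e-01, -2.28024197e-06, -2.16705151e-05]), 'contact_force': array([-0.16187464,  0.61856097,  0.20207434]), 'wrist_torque': array([0.04454491, 0.0087646 , 0.00387158]), 'finger_force': 0.0, 'opening': 0.9984976642864664}
```

```bash
python3 - <<'E'
import cv2,numpy as np
for n in ['scene','side']:
    im=cv2.imread(f'pics/{n}0.png')
    if n=='scene': c=im[110:340,90:420]
    else: c=im[120:360,130:350]
    f=min(800/c.shape[1],600/c.shape[0]); cv2.imwrite(f'pics/{n}0c.png',cv2.resize(c,None,fx=f,fy=f,interpolation=cv2.INTER_CUBIC)); print(f)
E
```

```text
2.4242424242424243
2.5
```

View pics/scene0c.png

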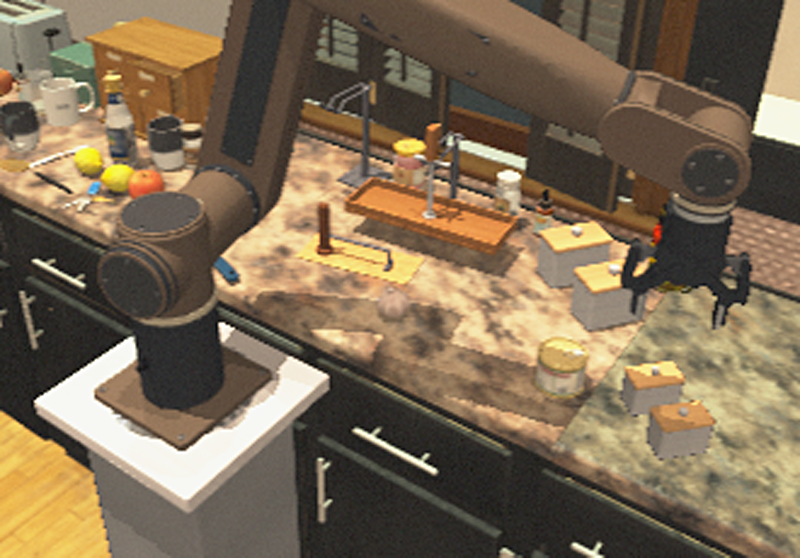

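View pics/side0c.png

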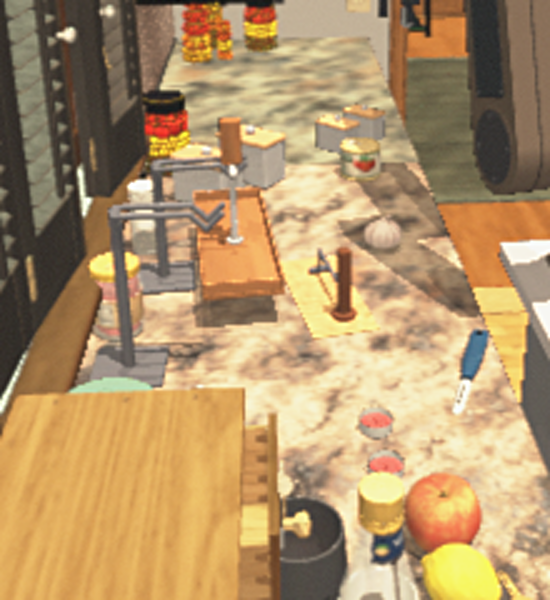

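View pics/wrist0.png

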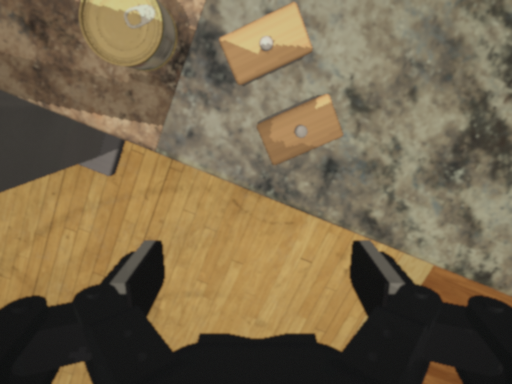

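The scene picture shows the caddy on the low stand (268,195), the high stand to its left, the rod on its mat (225,208), the big tins (332,223) and decoy tins (362,278). The side picture shows two tea lights at (280,289) and (284,306). I'll survey from above next.

apply_moves:
  series:
    - [0.26,0.4,0.16,0,0,-0.5]
    - [0.26,0.4,0.16,0,0,-0.51]
    - [0.26,0.4,0.16,0,0,-0.51]
    - [0.26,0.4,0.16,0,0,-0.51]
    - [0.26,0.4,0.16,0,0,-0.51]
    - [0.26,0.4,0.16,0,0,-0.51]
    - [0.26,0.4,0.16,0,0,-0.51]
    - [0.26,0.4,0.16,0,0,-0.51]
    - [0.26,0.4,0.16,0,0,-0.51]
    - [0.26,0.4,0.16,0,0,-0.51]
    - [0.26,0.4,0.16,0,0,-0.51]

```text
time: 2.52
eef_pos: [0.4702, -0.3026, 0.3777]
tcp_rot: [1.0, -0.001, -0.0, -0.0]
contact_force: [-0.7, 0.4, 0.7]
opening: 1.003
finger_force: 0.0
```

```bash
cat > look.py <<'E'
from h import *
import sys
fn=sys.argv[1]; ct,im=shot('wrist',fn); s=ctrl.get_state(); print(s['time'],s['eef_pos'].round(4),R.from_quat(s['tcp_rot']).as_euler('xyz').round(3),s['opening'])
for a in sys.argv[2:]:
    t,z=a.split(':')
    for r in ctrl.silhouettes(t,'wrist')[:6]:
        m=r['pixels'].astype(np.uint8); uv=np.array(r['xy'])*[512,384]
        cs=max(cv2.findContours(m,0,2)[0],key=cv2.contourArea); mr=cv2.minAreaRect(cs); b=cv2.boxPoints(mr)
        print(t,round(r['p'],2),uv.round(),toworld(ct,uv,float(z)).round(4)[0],'rect',b.round().astype(int).tolist(),toworld(ct,b,float(z))[:,:2].round(3).tolist())
E
python3 look.py w1.png tins:0.088 candle:0.015 rod:0.1 mat:0.003 caddy:0.07 garlic:0.03
```

```text
2.575 [ 0.4703 -0.3025  0.3778] [-3.141e+00  1.000e-03 -2.000e-03] 0.9997143361523285
tins 0.7 [340.  76.] [ 0.5659 -0.405   0.088 ] rect [[310, 112], [372, 36], [420, 75], [357, 151]] [[0.523, -0.37], [0.612, -0.441], [0.568, -0.504], [0.473, -0.434]]
tins 0.67 [455. 225.] [ 0.3666 -0.5823  0.088 ] rect [[399, 208], [439, 169], [508, 238], [469, 278]] [[0.393, -0.5], [0.449, -0.546], [0.347, -0.662], [0.283, -0.617]]
candle 0.89 [321.  76.] [ 0.5711 -0.395   0.015 ] rect [[309, 63], [336, 63], [336, 90], [309, 90]] [[0.589, -0.377], [0.589, -0.416], [0.552, -0.419], [0.552, -0.379]]
rod 0.96 [ 33. 182.] [ 0.4348 -0.0064  0.1   ] rect [[-5, 179], [111, 152], [116, 174], [0, 201]] [[0.438, 0.043], [0.473, -0.115], [0.445, -0.118], [0.408, 0.044]]
rod 0.68 [104.  78.] [ 0.5637 -0.1171  0.1   ] rect [[-10, 47], [198, 23], [209, 112], [0, 136]] [[0.599, 0.012], [0.624, -0.235], [0.523, -0.242], [0.494, 0.024]]
rod 0.6 [167. 226.] [ 0.3709 -0.1775  0.1   ] rect [[148, 211], [182, 211], [182, 244], [148, 244]] [[0.393, -0.154], [0.393, -0.2], [0.344, -0.197], [0.344, -0.149]]
caddy 0.85 [106.  80.] [ 0.5631 -0.1064  0.07  ] rect [[-10, 46], [198, 22], [209, 112], [0, 135]] [[0.605, 0.035], [0.631, -0.23], [0.523, -0.238], [0.492, 0.048]]
garlic 0.61 [165. 226.] [ 0.3424 -0.153   0.03  ] rect [[148, 210], [182, 210], [182, 244], [148, 244]] [[0.369, -0.128], [0.369, -0.182], [0.31, -0.178], [0.31, -0.122]]
```

View pics/w1.png

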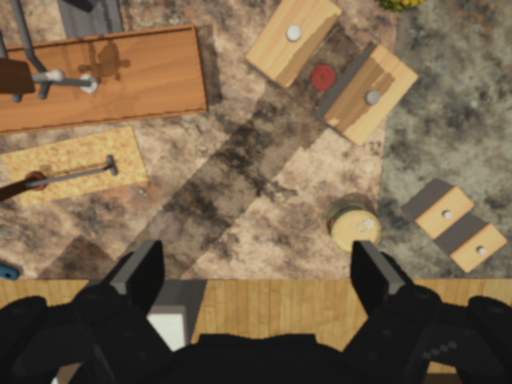

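The wrist picture shows the candle at (322,77) between the large tins (lid knobs at (293,33) and (373,97)), the caddy at upper left, and the rod with its foot at (112,165) and its handle base near (35,180). Food tin (355,230), garlic (165,226).

```bash
python3 - <<'E'
from h import *
ct=cam('wrist')
k=toworld(ct,[[293,33],[373,97]],0.098)[:,:2]; d=k[1]-k[0]; L=np.linalg.norm(d); print(k,L)
ey=-d/L; ex=np.array([ey[1],-ey[0]]); c=k.mean(0); m=c-0.055*ex
print('yaw',np.degrees(np.arctan2(ex[1],ex[0])),'mouth',m,'gap candle',[(np.array([.571,-.395])-m)@ex,(np.array([.571,-.395])-m)@ey])
for z in (.088,):
  for cc in k:
    P=[list(cc+a*ex+b*ey)+[z] for a,b in[(-.055,-.032),(.055,-.032),(.055,.032),(-.055,.032)]]; print(topix(ct,P).round())
E
```

```text
[[ 0.61423939 -0.34383942]
 [ 0.54228522 -0.44481678]] 0.12399124174929897
yaw -35.4728069017299 mouth [ 0.5334708  -0.36241069] gap candle [np.float64(0.04947555782430459), np.float64(-0.0047616267287320865)]
[[286.  90.]
 [342.  10.]
 [299. -26.]
 [244.  58.]]
[[361. 147.]
 [419.  75.]
 [380.  42.]
 [323. 118.]]
```

apply_moves:
  series:
    - [-0.02,0.39,0,0,0,0]
    - [-0.02,0.39,0,0,0,0]
    - [-0.02,0.39,0,0,0,0]
    - [-0.02,0.39,0,0,0,0]
    - [-0.02,0.39,0,0,0,0]
    - [-0.02,0.39,0,0,0,0]
    - [-0.02,0.39,0,0,0,0]

```text
time: 3.75
eef_pos: [0.4548, 0.0102, 0.3785]
tcp_rot: [1.0, 0.0, 0.0, 0.0]
contact_force: [0.5, 0.3, -0.3]
opening: 1.001
finger_force: 0.0
```

```bash
python3 look.py w2.png rod:0.036 mat:0.003 caddy:0.07 light_a:0.015 stand_high:0.207 apple:0.03
```

```text
3.8 [0.4549 0.0095 0.3783] [ 3.141e+00 -0.000e+00 -2.000e-03] 0.9976919137931775
rod 0.71 [231. 171.] [0.4189 0.0504 0.036 ] rect [[208, 167], [304, 136], [313, 163], [216, 194]] [[0.425, 0.085], [0.471, -0.059], [0.431, -0.074], [0.381, 0.073]]
mat 0.63 [272. 151.] [ 0.4434 -0.0137  0.003 ] rect [[194, 144], [331, 114], [343, 169], [206, 199]] [[0.455, 0.11], [0.502, -0.104], [0.415, -0.129], [0.363, 0.095]]
caddy 0.65 [319.  69.] [ 0.5614 -0.0703  0.07  ] rect [[198, 37], [445, 9], [456, 99], [208, 127]] [[0.599, 0.085], [0.63, -0.221], [0.525, -0.252], [0.488, 0.077]]
caddy 0.41 [90. 15.] [0.6241 0.2166 0.07  ] rect [[116, 0], [176, 0], [176, 14], [116, 14]] [[0.64, 0.182], [0.64, 0.109], [0.625, 0.11], [0.625, 0.184]]
light_a 0.84 [ 32. 185.] [0.3903 0.3716 0.015 ] rect [[15, 178], [40, 165], [51, 188], [26, 200]] [[0.403, 0.397], [0.423, 0.354], [0.386, 0.343], [0.365, 0.387]]
light_a 0.7 [ 82. 183.] [0.3937 0.2919 0.015 ] rect [[62, 177], [85, 165], [95, 186], [72, 198]] [[0.405, 0.322], [0.423, 0.283], [0.388, 0.271], [0.369, 0.311]]
stand_high 0.87 [88. 13.] [0.5941 0.1528 0.207 ] rect [[116, 14], [116, 0], [176, 0], [176, 14]] [[0.593, 0.129], [0.603, 0.128], [0.604, 0.078], [0.593, 0.079]]
```

View pics/w2.png

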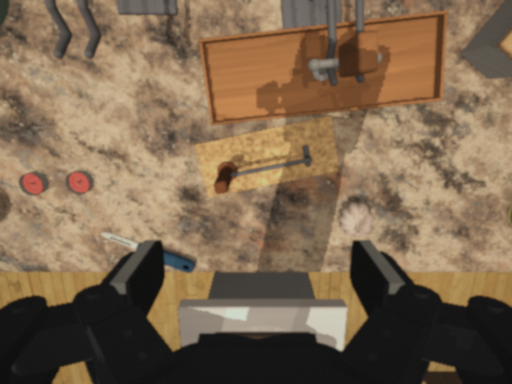

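The wrist picture shows the rod handle base at (230,170), its top at (221,184) and its foot at (307,155), all on the mat. The two tea lights are at (33,184) and (80,182), and the high stand's prongs at (62,45)/(93,45).

```bash
python3 - <<'E'
from h import *
ct=cam('wrist')
t=toworld(ct,[[307,155]],0.008)[0]; b=toworld(ct,[[230,170]],0.003)[0]; h=toworld(ct,[[221,185]],0.103)[0]
print(t,b,h,'len',np.linalg.norm(t[:2]-b[:2]))
hh=(b+h)[:2]/2
for p in (b[:2],h[:2],hh): d=t[:2]-p; print(p,np.linalg.norm(d),np.degrees(np.arctan2(d[1],d[0])))
print('mat corners',toworld(ct,[[194,144],[331,118],[341,173],[206,199]],.003)[:,:2].round(3).tolist())
print('q',ctrl.get_state()['qpos'])
print('prong notch high',toworld(ct,[[62,50],[93,48]],.207),'low',toworld(ct,[[330,78],[362,74]],.172))
print('caddy corners rim',toworld(ct,[[202,40],[444,12],[443,103],[212,125]],.08)[:,:2].round(3).tolist())
# rod zoom
im=cv2.imread('pics/w2.png')[120:210,185:345]; cv2.imwrite('pics/z.png',cv2.resize(im,None,fx=5,fy=5,interpolation=2))
E
```

```text
[ 0.43824674 -0.0698561   0.008     ] [0.41299201 0.05342872 0.003     ] [0.41525996 0.05691062 0.103     ] len 0.1258449329615833
[0.41299201 0.05342872] 0.1258449329615833 -78.4231980645855
[0.41525996 0.05691062] 0.1288339732627123 -79.72215942638582
[0.41412599 0.05516967] 0.1273312730667126 -79.0803017053214
mat corners [[0.455, 0.11], [0.495, -0.105], [0.408, -0.127], [0.364, 0.095]]
q [-2.03236338e-01 -2.89258567e-01  1.92271838e+00 -5.98595932e-05
  1.50844890e+00  1.37028901e+00]
prong notch high [[0.56542815 0.17811126 0.207     ]
 [0.56696715 0.15101006 0.207     ]] low [[ 0.54407013 -0.06313808  0.172     ]
 [ 0.5477386  -0.09451426  0.172     ]]
caddy corners rim [[0.594, 0.077], [0.624, -0.216], [0.519, -0.232], [0.491, 0.069]]
```

View pics/z.png

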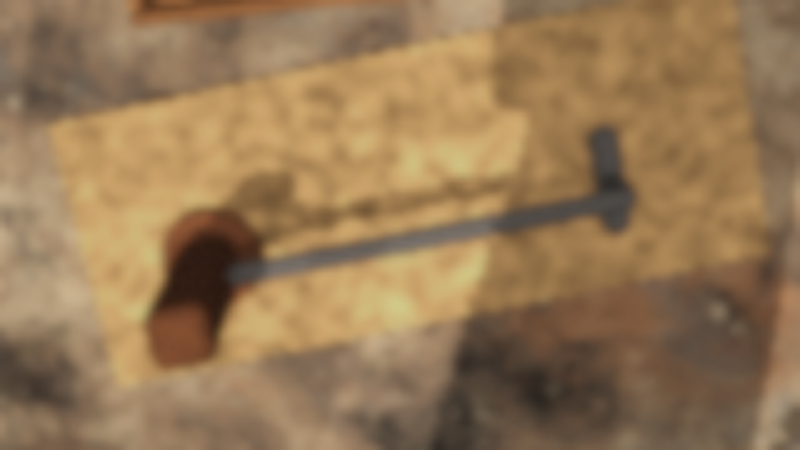

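apply_moves:
  series:
    - [-0.05,0.058,-0.1,0,0,0.233]
    - [-0.051,0.058,-0.2,0,0,0.233]
    - [-0.051,0.058,-0.25,0,0,0.233]
    - [-0.051,0.058,-0.28,0,0,0.233]
    - [-0.051,0.058,-0.3,0,0,0.233]
    - [-0.051,0.058,-0.32,0,0,0.233]
    - [-0.051,0.058,-0.34,0,0,0.233]
    - [-0.051,0.058,-0.355,0,0,0.233]
    - [-0.051,0.058,-0.369,0,0,0.233]
    - [-0.051,0.058,-0.369,0,0,0.233]
    - [-0.051,0.058,-0.369,0,0,0.233]
  jaw: 1

```text
time: 5.48
eef_pos: [0.4144, 0.0566, 0.0836]
tcp_rot: [0.996, 0.091, 0.0, 0.0]
contact_force: [-0.4, -0.5, 0.2]
opening: 1.001
finger_force: 0.0
```

```bash
python3 look.py w3.png rod:0.103; python3 -c "
from h import *
s=ctrl.get_state();print(s['qpos'],s['contact_force'])"
```

```text
5.525 [0.4145 0.0566 0.0837] [ 3.141e+00 -1.000e-03  1.820e-01] 0.9987781845757614
rod 0.65 [263. 228.] [0.4398 0.0592 0.103 ] rect [[225, 187], [482, 180], [485, 306], [229, 313]] [[0.453, 0.075], [0.471, -0.011], [0.423, -0.031], [0.403, 0.066]]
[-1.07849796e-01 -7.53638148e-02  2.30782611e+00  1.07500566e-05
  9.07874645e-01  1.28062346e+00] [0.98140461 0.31639292 0.48211073]
```

View pics/w3.png

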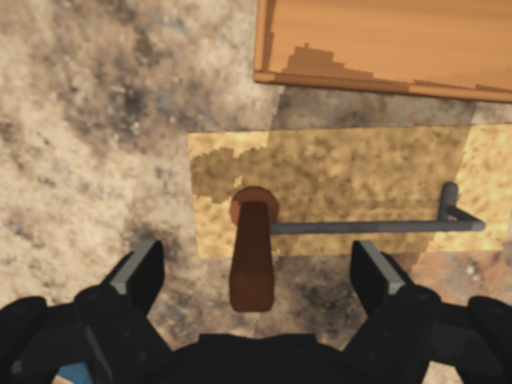

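The handle sits between the open fingers, with its top at about (251,290). The rod points right, with its foot at (455,205).

```bash
python3 - <<'E'
from h import *
ct=cam('wrist'); print(toworld(ct,[[251,291]],.103),toworld(ct,[[254,207]],.004),toworld(ct,[[460,213]],.01), toworld(ct,[[199,257],[190,132]],.003))
E
```

```text
[[0.41367354 0.05889035 0.103     ]] [[0.41278637 0.05849032 0.004     ]] [[ 0.43574235 -0.07715459  0.01      ]] [[0.36769618 0.09058499 0.003     ]
 [0.45512444 0.10805133 0.003     ]]
```

apply_moves:
  series:
    - [0,0,0,0,0,0]
    - [0,0,0,0,0,0]
    - [0,0,0,0,0,0]
    - [0,0,0,0,0,0]
    - [0,0,0,0,0,0]
    - [0,0,0,0,0,0]
    - [0,0,0,0,0,0]
  jaw: 0
  squeeze: 50

```text
time: 6.45
eef_pos: [0.4142, 0.0566, 0.0833]
tcp_rot: [0.996, 0.091, 0.0, 0.0]
contact_force: [0.7, 0.0, 1.8]
opening: 0.199
finger_force: 49.0
```

apply_moves:
  series:
    - [0,0,0.08,0,0,0]
    - [0,0,0.171,0,0,0]
    - [0,0,0.171,0,0,0]
    - [0.015,-0.07,0.171,0,0,0.15]
    - [0.03,-0.14,0.171,0,0,0.35]
    - [0.045,-0.21,0.171,0,0,0.55]
    - [0.06,-0.28,0.171,0,0,0.75]
    - [0.075,-0.35,0.171,0,0,0.9]
    - [0.09,-0.42,0.171,0,0,0.98]
    - [0.105,-0.47,0.171,0,0,0.98]
    - [0.105,-0.496,0.171,0,0,0.98]
    - [0.105,-0.496,0.171,0,0,0.98]
    - [0.105,-0.496,0.171,0,0,0.98]

```text
time: 8.07
eef_pos: [0.4975, -0.3385, 0.2192]
tcp_rot: [0.889, 0.459, -0.0, -0.001]
contact_force: [0.3, 0.5, -0.8]
opening: 0.206
finger_force: 49.5
```

```bash
python3 look.py w4.png candle:0.015 tins:0.088 >o.txt; cat o.txt; python3 -c "
from h import *
ct=cam('wrist');s=ctrl.get_state();M=R.from_quat(s['tcp_rot']).as_matrix(); rx=M[:,1]; print(rx); rx=rx if rx[0]>0 else -rx
t=np.array(s['eef_pos'])+.13*rx-np.array([0,0,.08]);print('tip',t,topix(ct,[t]))
"
```

```text
8.125 [ 0.4977 -0.3384  0.2195] [-3.14e+00 -1.00e-03  9.53e-01] 0.2053766781774563
candle 0.83 [342. 171.] [ 0.5687 -0.3939  0.015 ] rect [[319, 172], [343, 148], [368, 173], [344, 197]] [[0.548, -0.381], [0.582, -0.374], [0.59, -0.412], [0.555, -0.42]]
tins 0.71 [371. 137.] [ 0.5955 -0.3582  0.088 ] rect [[298, 150], [299, 63], [458, 65], [457, 152]] [[0.542, -0.333], [0.579, -0.279], [0.676, -0.349], [0.647, -0.409]]
tins 0.65 [344. 172.] [ 0.5628 -0.3702  0.088 ] rect [[318, 172], [344, 146], [370, 172], [344, 198]] [[0.545, -0.358], [0.574, -0.352], [0.58, -0.383], [0.551, -0.39]]
[ 8.15397140e-01 -5.78901944e-01 -2.08812207e-04]
tip [ 0.60397512 -0.41394967  0.14001709] [[447.33363952 205.42029179]]
```

View pics/w4.png

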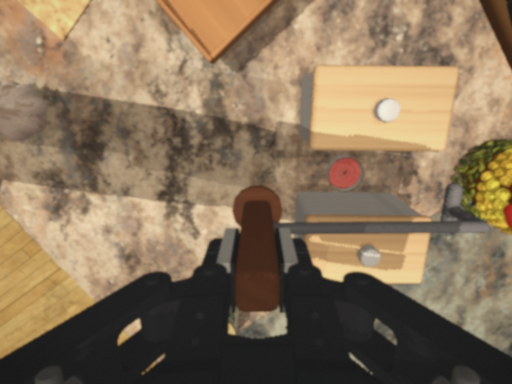

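The picture shows the candle at (345,172), the tin lid knobs at (388,108) and (370,256), and the rod foot at (453,205), over the far part of the gap.

```bash
python3 - <<'E'
from h import *
ct=cam('wrist')
k=toworld(ct,[[388,109],[370,256]],0.098)[:,:2]; d=k[1]-k[0]; L=np.linalg.norm(d); print(k,L)
ey=-d/L; ex=np.array([ey[1],-ey[0]]); c=k.mean(0); m=c-0.055*ex
print('yaw',np.degrees(np.arctan2(ex[1],ex[0])),'mouth',m)
c4=toworld(ct,[[314,66],[458,68],[445,151],[311,149]],.088)[:,:2]; print('lid',c4.round(4).tolist(),np.degrees(np.arctan2(*(c4[2]-c4[3])[::-1])))
for n,p in(('candle',[.5687,-.3939]),('tip',toworld(ct,[[453,204]],.146)[0][:2]),('tipcalc',[.604,-.414]),('lidc',c4.mean(0))): print(n,(np.array(p)-m)@ex,(np.array(p)-m)@ey)
E
```

```text
[[ 0.61497971 -0.34494208]
 [ 0.54245918 -0.44489356]] 0.12348896935639134
yaw -35.963034980984986 mouth [ 0.53420266 -0.36261835]
lid [[0.5875, -0.287], [0.6763, -0.3516], [0.64, -0.4039], [0.5515, -0.3391]] -36.18803753689976
candle 0.04629257388562343 -0.0050602299615551466
tip 0.08633846003172872 0.00248759157251994
tipcalc 0.08666824416718714 -0.0005987000317604624
lidc 0.05434384724631365 0.06068860372180389
```

apply_moves:
  series:
    - [0,0,-0.05,0,0,0]
    - [0,0,-0.09,0,0,0]
    - [0,0,-0.13,0,0,0]
    - [0,0,-0.15,0,0,0]
    - [0,0,-0.165,0,0,0]
    - [0,0,-0.171,0,0,0]
    - [0,0,-0.171,0,0,0]
    - [0,0,-0.171,0,0,0]

```text
time: 9.22
eef_pos: [0.4985, -0.3407, 0.0842]
tcp_rot: [0.889, 0.458, 0.0, 0.001]
contact_force: [0.3, 0.3, -1.5]
opening: 0.207
finger_force: 49.6
```

apply_moves:
  series:
    - [-0.007,0.005,0,0,0,0]
    - [-0.014,0.01,0,0,0,0]
    - [-0.02,0.0145,0,0,0,0]
    - [-0.026,0.019,0,0,0,0]
    - [-0.034,0.0245,0,0,0,0]
    - [-0.044,0.0317,0,0,0,0]
    - [-0.054,0.0389,0,0,0,0]
    - [-0.064,0.0461,0,0,0,0]
    - [-0.074,0.0533,0,0,0,0]
    - [-0.084,0.0605,0,0,0,0]
    - [-0.094,0.0678,0,0,0,0]
    - [-0.104,0.075,0,0,0,0]
    - [-0.114,0.0822,0,0,0,0]
    - [-0.124,0.0894,0,0,0,0]
    - [-0.134,0.0966,0,0,0,0]
    - [-0.142,0.1024,0,0,0,0]
    - [-0.148,0.1067,0,0,0,0]
    - [-0.152,0.1096,0,0,0,0]
    - [-0.154,0.111,0,0,0,0]
    - [-0.154,0.111,0,0,0,0]

```text
time: 11.72
eef_pos: [0.3747, -0.2514, 0.0832]
tcp_rot: [0.889, 0.458, 0.0, 0.0]
contact_force: [-0.3, -0.1, -0.1]
opening: 0.2
finger_force: 49.5
```

```bash
python3 look.py w5.png candle:0.015
```

```text
11.775 [ 0.3748 -0.2514  0.0832] [3.141 0.    0.952] 0.2003986223293656
candle 0.56 [413. 212.] [ 0.4565 -0.3101  0.015 ] rect [[383, 220], [383, 190], [447, 190], [447, 220]] [[0.438, -0.304], [0.448, -0.286], [0.481, -0.31], [0.472, -0.328]]
```

apply_moves:
  series:
    - [0,0,0.06,0,0,0]
    - [0,0,0.12,0,0,0]
    - [0,0,0.15,0,0,0]
    - [0.005,0.04,0.15,0,0,-0.1]
    - [0.01,0.1,0.15,0,0,-0.25]
    - [0.02,0.17,0.15,0,0,-0.45]
    - [0.03,0.24,0.15,0,0,-0.65]
    - [0.04,0.3,0.15,0,0,-0.85]
    - [0.049,0.36,0.15,0,0,-0.98]
    - [0.049,0.385,0.15,0,0,-0.98]
    - [0.049,0.385,0.13,0,0,-0.98]
    - [0.049,0.385,0.09,0,0,-0.98]
    - [0.049,0.385,0.05,0,0,-0.98]
    - [0.049,0.385,0.025,0,0,-0.98]
    - [0.049,0.385,0.01,0,0,-0.98]
    - [0.049,0.385,0.003,0,0,-0.98]
    - [0.049,0.385,0,0,0,-0.98]
    - [0.049,0.385,0,0,0,-0.98]

```text
time: 14.08
eef_pos: [0.4146, 0.0565, 0.0838]
tcp_rot: [0.996, 0.091, 0.001, 0.0]
contact_force: [-0.5, -0.2, -1.0]
opening: 0.207
finger_force: 49.6
```

apply_moves:
  series:
    - [0,0,0,0,0,0]
    - [0,0,0,0,0,0]
    - [0,0,0,0,0,0]
    - [0,0,0,0,0,0]
    - [0,0,0.02,0,0,0]
    - [0,0,0.06,0,0,0]
    - [0,0,0.13,0,0,0]
    - [0,0,0.2,0,0,0]
    - [0,0,0.25,0,0,0]
    - [0,0,0.25,0,0,0]
  jaw: 1

```text
time: 15.32
eef_pos: [0.4158, 0.0565, 0.2875]
tcp_rot: [0.996, 0.091, 0.004, 0.001]
contact_force: [-0.3, -0.4, -0.6]
opening: 0.999
finger_force: 0.0
```

```bash
python3 look.py w6.png rod:0.036 light_a:0.015 candle:0.015
```

```text
15.375 [0.4146 0.0566 0.2847] [ 3.141 -0.004  0.182] 1.0034447744095871
rod 0.62 [264. 161.] [0.4167 0.0472 0.036 ] rect [[241, 148], [361, 131], [366, 169], [247, 185]] [[0.428, 0.077], [0.472, -0.059], [0.43, -0.077], [0.383, 0.063]]
light_a 0.95 [ 31. 154.] [0.3685 0.3386 0.015 ] rect [[13, 140], [50, 140], [50, 171], [13, 171]] [[0.382, 0.361], [0.39, 0.316], [0.35, 0.315], [0.341, 0.362]]
light_a 0.55 [ 69. 138.] [0.3974 0.2916 0.015 ] rect [[48, 123], [83, 123], [83, 154], [48, 154]] [[0.411, 0.318], [0.419, 0.276], [0.38, 0.274], [0.372, 0.318]]
```

View pics/w6.png

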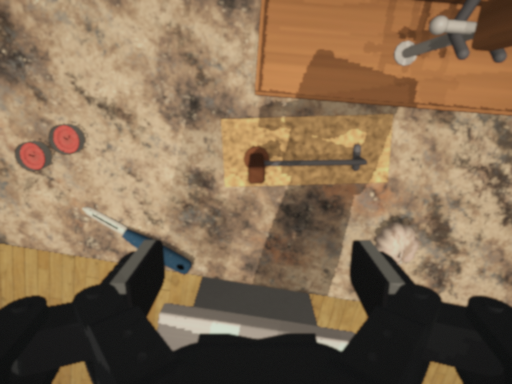

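The rod stands on the mat again. One tea light has been knocked: they are now at (33,155) and (66,138). I'll fetch the nearer one first and also check the fixed cameras for others.

apply_moves:
  series:
    - [-0.005,0.07,-0.02,0,0,0.2]
    - [-0.01,0.14,-0.05,0,0,0.4]
    - [-0.015,0.22,-0.08,0,0,0.6]
    - [-0.022,0.295,-0.1,0,0,0.8]
    - [-0.022,0.295,-0.125,0,0,1]
    - [-0.022,0.295,-0.125,0,0,1]

```text
time: 16.27
eef_pos: [0.3938, 0.2924, 0.1793]
tcp_rot: [0.885, 0.465, -0.004, -0.0]
contact_force: [-0.7, -0.2, 0.0]
opening: 0.999
finger_force: 0.0
```

apply_moves:
  series:
    - [0,0,0,0,0,0.25]
    - [0,0,0,0,0,0.5]
    - [0,0,0,0,0,0.5]
    - [0,0,0,0,0,0.5]
  jaw: 0.8

```text
time: 16.77
eef_pos: [0.3966, 0.2921, 0.1833]
tcp_rot: [0.779, 0.627, 0.0, 0.0]
contact_force: [0.5, 0.3, -0.0]
opening: 0.8
finger_force: 0.0
```

```bash
python3 look.py w7.png light_a:0.015; python3 - <<'E'
from h import *
print(ctrl.nose_length)
for n in ('side','scene'):
    ct,im=shot(n,n+'1.png')
    for t in ('light_a','candle'):
        for r in ctrl.boxes_of(t,n):
            uv=np.array(r['xy'])*[512,384]; print(n,t,round(r['p'],2),uv.round().tolist(),toworld(ct,uv,.015).round(3).tolist())
E
```

```text
16.825 [0.3965 0.2922 0.1833] [ 3.141 -0.     1.357] 0.7942721745881527
light_a 0.9 [213. 130.] [0.3659 0.3421 0.015 ] rect [[191, 111], [232, 111], [232, 152], [191, 152]] [[0.351, 0.363], [0.387, 0.355], [0.378, 0.319], [0.341, 0.327]]
light_a 0.79 [256. 168.] [0.3968 0.2996 0.015 ] rect [[224, 167], [252, 139], [281, 168], [253, 196]] [[0.368, 0.307], [0.399, 0.327], [0.42, 0.294], [0.388, 0.273]]
0.019
side light_a 0.68 [293.0, 300.0] [[0.366, 0.359, 0.015]]
side light_a 0.43 [281.0, 288.0] [[0.393, 0.307, 0.015]]
scene light_a 0.42 [182.0, 199.0] [[0.384, 0.282, 0.015]]
```

apply_moves:
  series:
    - [-0.001,0.009,-0.06,0,0,0]
    - [-0.001,0.009,-0.12,0,0,0]
    - [-0.001,0.009,-0.16,0,0,0]
    - [-0.001,0.009,-0.185,0,0,0]
    - [-0.001,0.009,-0.197,0,0,0]
    - [-0.001,0.009,-0.203,0,0,0]
    - [-0.001,0.009,-0.203,0,0,0]
    - [-0.001,0.009,-0.203,0,0,0]
  jaw: 0.68

```text
time: 18.18
eef_pos: [0.3962, 0.3002, 0.0216]
tcp_rot: [0.777, 0.629, 0.001, 0.0]
contact_force: [-0.3, -0.5, -0.6]
opening: 0.68
finger_force: 0.0
```

apply_moves:
  series:
    - [0,0,0,0,0,0]
    - [0,0,0,0,0,0]
    - [0,0,0,0,0,0]
    - [0,0,0,0,0,0]
    - [0,0,0,0,0,0]
    - [0,0,0.03,0,0,0]
    - [0,0,0.1,0,0,0]
    - [0,0,0.18,0,0,0]
    - [0,0,0.22,0,0,0]
    - [0,0,0.22,0,0,0]
  jaw: 0
  squeeze: 20

```text
time: 19.42
eef_pos: [0.3972, 0.3007, 0.2]
tcp_rot: [0.777, 0.629, 0.004, 0.001]
contact_force: [0.2, -0.4, -0.4]
opening: 0.43
finger_force: 20.4
```

apply_moves:
  series:
    - [0,0,0.08,0,0,-0.2]
    - [0,0,0.163,0,0,-0.4]
    - [0.02,-0.06,0.163,0,0,-0.6]
    - [0.04,-0.13,0.163,0,0,-0.8]
    - [0.06,-0.2,0.163,0,0,-1]
    - [0.09,-0.27,0.163,0,0,-1]
    - [0.12,-0.33,0.163,0,0,-1]
    - [0.129,-0.35,0.163,0,0,-1]

```text
time: 20.42
eef_pos: [0.4989, 0.0174, 0.3241]
tcp_rot: [0.959, 0.282, -0.002, -0.001]
contact_force: [0.3, 0.8, -0.6]
opening: 0.426
finger_force: 20.4
```

apply_moves:
  series:
    - [0,0,0,0,0,-0.2]
    - [0,0,0,0,0,-0.4]
    - [0,0,0,0,0,-0.61]
    - [0,0,0,0,0,-0.61]
    - [0,0,0,0,0,-0.61]
    - [0,0,0,0,0,-0.61]

```text
time: 21.18
eef_pos: [0.4986, 0.0201, 0.3267]
tcp_rot: [0.999, 0.049, -0.0, -0.0]
contact_force: [0.0, 0.1, -0.5]
opening: 0.427
finger_force: 20.4
```

```bash
python3 look.py w8.png caddy:0.08 stand_high:0.207
```

```text
21.225 [0.4987 0.02   0.3269] [-3.141  0.     0.097] 0.42653309459559813
caddy 0.83 [339. 113.] [ 0.5618 -0.0678  0.08  ] rect [[210, 67], [480, 63], [481, 158], [211, 161]] [[0.597, 0.082], [0.629, -0.213], [0.527, -0.245], [0.491, 0.075]]
stand_high 0.62 [84. 24.] [0.6064 0.1526 0.207 ] rect [[122, 0], [189, 0], [189, 33], [122, 33]] [[0.624, 0.126], [0.628, 0.08], [0.608, 0.079], [0.603, 0.126]]
```

View pics/w8.png

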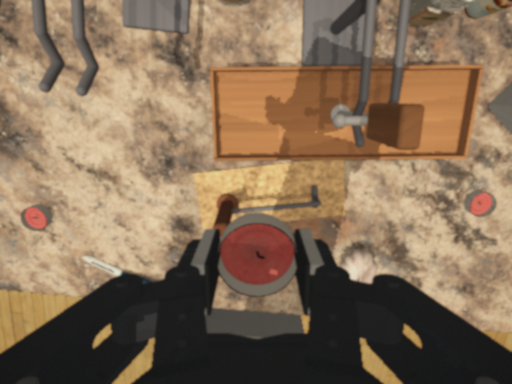

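The held light is at (258,255). The tray corners are at (210,67), (481,65), (466,159) and (214,160). Another light is at (36,217), the candle at (481,203), and the high stand's prong ends at (45,88) and (82,93).

```bash
python3 - <<'E'
from h import *
ct=cam('wrist')
for z in (.072,.08):
    c=toworld(ct,[[210,67],[481,65],[467,159],[214,160]],z)[:,:2]; print(z,c.round(4).tolist(),c.mean(0).round(4),[np.linalg.norm(c[i]-c[(i+1)%4]).round(4) for i in range(4)])
    d=(c[0]+c[3]-c[1]-c[2]); print('yaw',np.degrees(np.arctan2(d[1],d[0]))-90)
print('ball',toworld(ct,[[340,116]],.172),'low prong ends',toworld(ct,[[360,143]],.183), 'high V',toworld(ct,[[61,66],[96,67]],.207),'high ends',toworld(ct,[[45,88],[82,92]],.218))
print('grip top corners',toworld(ct,[[370,104],[421,105],[418,148],[369,146]],.242).round(4).tolist())
print('light2,cand',toworld(ct,[[36,217],[481,203]],.015))
E
```

```text
0.072 [[0.5971, 0.083], [0.6289, -0.2207], [0.5225, -0.2351], [0.4913, 0.0722]] [ 0.5599 -0.0752] [np.float64(0.3053), np.float64(0.1073), np.float64(0.3089), np.float64(0.1064)]
yaw 5.885980651585598
0.08 [[0.5965, 0.0818], [0.6276, -0.2154], [0.5235, -0.2296], [0.4929, 0.0712]] [ 0.5601 -0.073 ] [np.float64(0.2989), np.float64(0.105), np.float64(0.3024), np.float64(0.1042)]
yaw 5.885980651585612
ball [[ 0.5607862  -0.04602929  0.172     ]] low prong ends [[ 0.54060179 -0.06388385  0.183     ]] high V [[0.57705135 0.17054318 0.207     ]
 [0.57883037 0.14529267 0.207     ]] high ends [[0.56087112 0.17636206 0.218     ]
 [0.56068113 0.15052458 0.218     ]]
grip top corners [[0.572, -0.0456, 0.242], [0.5745, -0.0782, 0.242], [0.5472, -0.0829, 0.242], [0.5453, -0.0502, 0.242]]
light2,cand [[ 0.36834677  0.33665095  0.015     ]
 [ 0.45391886 -0.31330488  0.015     ]]
```

apply_moves:
  series:
    - [0.05,0.002,0,0,0,0]
    - [0.0945,0.002,-0.03,0,0,0]
    - [0.0945,0.002,-0.09,0,0,0]
    - [0.0945,0.002,-0.15,0,0,0]
    - [0.0945,0.002,-0.2,0,0,0]
    - [0.0945,0.002,-0.24,0,0,0]
    - [0.0945,0.002,-0.27,0,0,0]
    - [0.0945,0.002,-0.29,0,0,0]
    - [0.0945,0.002,-0.302,0,0,0]
    - [0.0945,0.002,-0.31,0,0,0]
    - [0.0945,0.002,-0.31,0,0,0]
    - [0.0945,0.002,-0.31,0,0,0]

```text
time: 22.82
eef_pos: [0.5749, 0.0214, 0.08]
tcp_rot: [0.999, 0.048, 0.001, 0.0]
contact_force: [-0.5, 0.2, -0.6]
opening: 0.427
finger_force: 20.4
```

apply_moves:
  series:
    - [0,0,0,0,0,0]
    - [0,0,0,0,0,0]
    - [0,0,0,0,0,0]
    - [0,0,0.02,0,0,0]
    - [0,0,0.06,0,0,0]
    - [0,0,0.12,0,0,0]
    - [0,0,0.19,0,0,0]
    - [0,0,0.26,0,0,0]
    - [0,0,0.3,0,0,0]
    - [0,0,0.31,0,0,0]
  jaw: 0.6

```text
time: 24.08
eef_pos: [0.5753, 0.0214, 0.3316]
tcp_rot: [0.999, 0.048, 0.003, 0.001]
contact_force: [0.4, -0.5, 0.2]
opening: 0.603
finger_force: 0.0
```

apply_moves:
  series:
    - [-0.07,0.02,0,0,0,0]
    - [-0.14,0.05,0,0,0,0]
    - [-0.2,0.11,0,0,0,0]
    - [-0.25,0.17,-0.02,0,0,0]
    - [-0.259,0.24,-0.06,0,0,0]
    - [-0.259,0.31,-0.11,0,0,0]
    - [-0.259,0.37,-0.16,0,0,0]
    - [-0.259,0.397,-0.2,0,0,0]
    - [-0.259,0.397,-0.2,0,0,0]
    - [-0.259,0.397,-0.2,0,0,0]
  jaw: 0.75

```text
time: 25.32
eef_pos: [0.3669, 0.3386, 0.1668]
tcp_rot: [0.999, 0.048, -0.0, 0.0]
contact_force: [1.3, -0.9, 0.5]
opening: 0.751
finger_force: 0.0
```

```bash
python3 look.py w9.png light_a:0.015
```

```text
25.375 [0.3676 0.3387 0.168 ] [-3.141e+00 -1.000e-03  9.500e-02] 0.7475976303937913
light_a 0.72 [253. 178.] [0.3675 0.3428 0.015 ] rect [[233, 158], [274, 158], [274, 200], [233, 200]] [[0.384, 0.362], [0.387, 0.325], [0.348, 0.321], [0.345, 0.359]]
```

apply_moves:
  series:
    - [0,0.005,-0.06,0,0,0]
    - [0,0.005,-0.11,0,0,0]
    - [0,0.005,-0.15,0,0,0]
    - [0,0.005,-0.17,0,0,0]
    - [0,0.005,-0.182,0,0,0]
    - [0,0.005,-0.182,0,0,0]
    - [0,0.005,-0.182,0,0,0]

```text
time: 26.3
eef_pos: [0.3681, 0.3436, 0.0228]
tcp_rot: [0.999, 0.048, 0.001, -0.001]
contact_force: [0.6, 0.4, 1.1]
opening: 0.754
finger_force: 0.0
```

apply_moves:
  series:
    - [0,0,0,0,0,0]
    - [0,0,0,0,0,0]
    - [0,0,0,0,0,0]
    - [0,0,0,0,0,0]
    - [0,0,0,0,0,0]
    - [0,0,0.03,0,0,0]
    - [0,0,0.1,0,0,0]
    - [0,0,0.18,0,0,0]
    - [0,0,0.22,0,0,0]
    - [0,0,0.22,0,0,0]
  jaw: 0
  squeeze: 20

```text
time: 27.55
eef_pos: [0.3687, 0.3441, 0.2009]
tcp_rot: [0.999, 0.048, 0.003, -0.002]
contact_force: [-0.2, -0.5, -0.6]
opening: 0.421
finger_force: 20.4
```

apply_moves:
  series:
    - [0,-0.03,0.07,0,0,0]
    - [0.01,-0.09,0.14,0,0,0]
    - [0.02,-0.16,0.16,0,0,0]
    - [0.04,-0.23,0.16,0,0,0]
    - [0.07,-0.3,0.16,0,0,0]
    - [0.1,-0.36,0.16,0,0,0]
    - [0.116,-0.404,0.16,0,0,0]
    - [0.116,-0.404,0.16,0,0,0]
    - [0.116,-0.404,0.16,0,0,0]

```text
time: 28.68
eef_pos: [0.4593, 0.0202, 0.3236]
tcp_rot: [0.999, 0.048, -0.002, -0.001]
contact_force: [-0.7, 0.6, -1.0]
opening: 0.426
finger_force: 20.4
```

```bash
python3 look.py w10.png caddy:0.072 light_a:0.07
```

```text
28.725 [0.4594 0.0206 0.3241] [-3.141e+00  2.000e-03  9.700e-02] 0.4226745326750196
caddy 0.8 [350.  76.] [ 0.5623 -0.074   0.072 ] rect [[211, 27], [495, 24], [496, 126], [212, 130]] [[0.597, 0.084], [0.63, -0.22], [0.524, -0.255], [0.488, 0.077]]
light_a 0.98 [268.  60.] [0.5705 0.0187 0.07  ] rect [[243, 58], [266, 34], [290, 58], [266, 81]] [[0.57, 0.048], [0.596, 0.024], [0.575, -0.004], [0.548, 0.019]]
light_a 0.75 [255. 257.] [0.3253 0.0099 0.07  ] rect [[214, 216], [293, 212], [297, 296], [218, 300]] [[0.378, 0.068], [0.394, -0.032], [0.272, -0.054], [0.254, 0.055]]
```

View pics/w10.png

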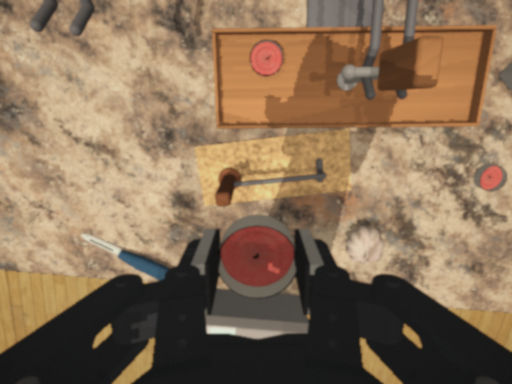

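The first light sits in the tray at (266,58). I'm placing the second beside it.

apply_moves:
  series:
    - [0.04,-0.005,0,0,0,0]
    - [0.084,-0.005,-0.03,0,0,0]
    - [0.084,-0.005,-0.09,0,0,0]
    - [0.084,-0.005,-0.15,0,0,0]
    - [0.084,-0.005,-0.2,0,0,0]
    - [0.084,-0.005,-0.24,0,0,0]
    - [0.084,-0.005,-0.27,0,0,0]
    - [0.084,-0.005,-0.29,0,0,0]
    - [0.084,-0.005,-0.3,0,0,0]
    - [0.084,-0.005,-0.306,0,0,0]
    - [0.084,-0.005,-0.306,0,0,0]
    - [0.084,-0.005,-0.306,0,0,0]

```text
time: 30.32
eef_pos: [0.5277, 0.0158, 0.0815]
tcp_rot: [0.999, 0.048, 0.001, 0.0]
contact_force: [-0.6, -0.5, 0.4]
opening: 0.428
finger_force: 20.4
```

apply_moves:
  series:
    - [0,0,0,0,0,0]
    - [0,0,0,0,0,0]
    - [0,0,0,0,0,0]
    - [0,0,0.02,0,0,0]
    - [0,0,0.06,0,0,0]
    - [0,0,0.12,0,0,0]
    - [0,0,0.19,0,0,0]
    - [0,0,0.26,0,0,0]
    - [0,0,0.3,0,0,0]
    - [0,0,0.31,0,0,0]
  jaw: 0.6

```text
time: 31.58
eef_pos: [0.528, 0.0158, 0.3329]
tcp_rot: [0.999, 0.048, 0.003, 0.001]
contact_force: [0.0, 0.5, -0.3]
opening: 0.597
finger_force: 0.0
```

apply_moves:
  series:
    - [-0.05,-0.03,0,0,0,0]
    - [-0.08,-0.09,0,0,0,0]
    - [-0.092,-0.16,0,0,0,0]
    - [-0.092,-0.23,0,0,0,0]
    - [-0.092,-0.3,-0.04,0,0,0]
    - [-0.092,-0.36,-0.1,0,0,0]
    - [-0.092,-0.41,-0.16,0,0,0]
    - [-0.092,-0.41,-0.2,0,0,0]
    - [-0.092,-0.41,-0.2,0,0,0]
    - [-0.092,-0.41,-0.2,0,0,0]
  jaw: 0.75

```text
time: 32.83
eef_pos: [0.4539, -0.312, 0.1696]
tcp_rot: [0.999, 0.048, 0.0, 0.0]
contact_force: [-1.3, -0.6, -0.2]
opening: 0.75
finger_force: 0.0
```

```bash
python3 look.py w11.png candle:0.015 light_a:0.015
```

```text
32.875 [ 0.4544 -0.3123  0.1706] [ 3.139e+00 -2.000e-03  9.700e-02] 0.7476813222558885
candle 0.85 [260. 181.] [ 0.4516 -0.3145  0.015 ] rect [[236, 193], [249, 154], [286, 166], [273, 205]] [[0.438, -0.294], [0.476, -0.302], [0.468, -0.337], [0.429, -0.33]]
light_a 0.45 [432.  81.] [ 0.552 -0.45   0.015] rect [[346, 118], [483, -27], [574, 60], [438, 204]] [[0.515, -0.384], [0.632, -0.469], [0.579, -0.562], [0.445, -0.482]]
```

apply_moves:
  series:
    - [-0.003,-0.003,-0.06,0,0,0]
    - [-0.003,-0.003,-0.11,0,0,0]
    - [-0.003,-0.003,-0.15,0,0,0]
    - [-0.003,-0.003,-0.175,0,0,0]
    - [-0.003,-0.003,-0.186,0,0,0]
    - [-0.003,-0.003,-0.186,0,0,0]
    - [-0.003,-0.003,-0.186,0,0,0]

```text
time: 33.85
eef_pos: [0.4521, -0.3153, 0.0215]
tcp_rot: [0.999, 0.048, 0.001, 0.001]
contact_force: [0.3, -0.9, 0.4]
opening: 0.752
finger_force: 0.0
```

apply_moves:
  series:
    - [0,0,0,0,0,0]
    - [0,0,0,0,0,0]
    - [0,0,0,0,0,0]
    - [0,0,0,0,0,0]
    - [0,0,0,0,0,0]
    - [0,0,0.03,0,0,0]
    - [0,0,0.1,0,0,0]
    - [0,0,0.18,0,0,0]
    - [0,0,0.25,0,0,0]
    - [0,0,0.31,0,0,0]
    - [0,0,0.35,0,0,0]
    - [0,0,0.35,0,0,0]
    - [0,0,0.35,0,0,0]
  jaw: 0
  squeeze: 20

```text
time: 35.48
eef_pos: [0.4506, -0.314, 0.2979]
tcp_rot: [0.999, 0.048, -0.001, -0.001]
contact_force: [-0.1, -0.1, -0.4]
opening: 0.427
finger_force: 20.3
```

```bash
python3 look.py w12.png light_a:0.015 candle:0.015
python3 - <<'E'
from h import *
for n in ('side','scene'):
    ct,im=shot(n,n+'2.png')
    for r in ctrl.boxes_of('light_a',n):
            uv=np.array(r['xy'])*[512,384]; print(n,round(r['p'],2),uv.round().tolist(),toworld(ct,uv,.015).round(3).tolist(),toworld(ct,uv,.07).round(3).tolist())
im=cv2.imread('pics/side2.png'); cv2.imwrite('pics/z2.png',cv2.resize(im[100:340,100:400],None,fx=2.5,fy=2.5))
E
```

```text
35.525 [ 0.4504 -0.3138  0.2973] [-3.138e+00  3.000e-03  9.600e-02] 0.42711303883152857
candle 0.82 [255. 251.] [ 0.3103 -0.3241  0.015 ] rect [[217, 292], [220, 209], [298, 212], [295, 296]] [[0.237, -0.274], [0.37, -0.27], [0.376, -0.378], [0.243, -0.39]]
side 0.63 [234.0, 223.0] [[0.524, -0.088, 0.015]] [[0.522, 0.019, 0.07]]
side 0.53 [218.0, 225.0] [[0.581, -0.076, 0.015]] [[0.574, 0.03, 0.07]]
scene 0.72 [237.0, 163.0] [[0.847, 0.307, 0.015]] [[0.755, 0.238, 0.07]]
scene 0.45 [253.0, 193.0] [[0.626, 0.04, 0.015]] [[0.547, -0.013, 0.07]]
```

View pics/z2.png

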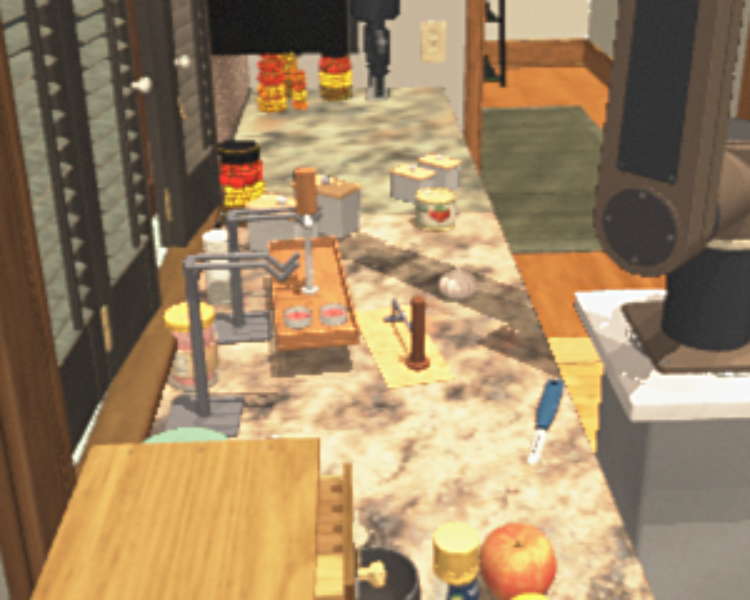

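Both lights stand in the tray at crop (298,316)/(333,313). The scene camera reports something at (237,163), so I'll check that before placing the candle.

```bash
python3 - <<'E'
import cv2,numpy as np
a=cv2.imread('pics/scene2.png')[120:260,190:340]; b=cv2.imread('pics/w12.png')
a=cv2.resize(a,None,fx=3,fy=3,interpolation=2)
w=cv2.resize(b,(350,262)); c=np.zeros((420,800,3),np.uint8); c[:,:450]=a; c[:262,450:]=w; cv2.imwrite('pics/z3.png',c)
E
```

```text
(no output)
```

View pics/z3.png

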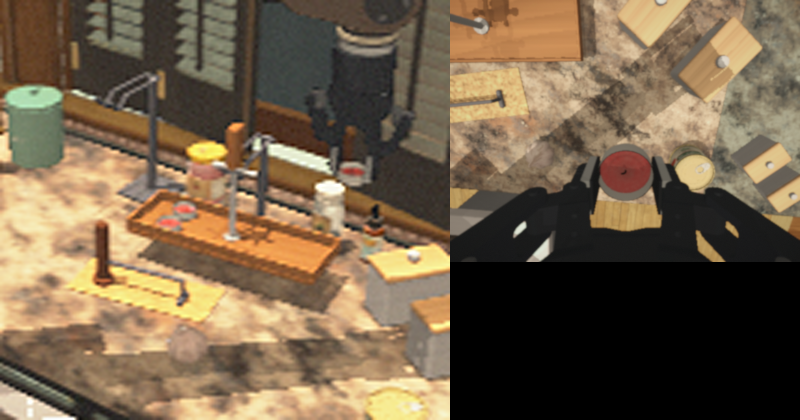

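The scene detection is just the stand's post, so only two other lights exist and the candle is in the gripper. Placing it on the -y side.

apply_moves:
  series:
    - [0.05,0.057,0,0,0,0]
    - [0.1,0.114,0,0,0,0]
    - [0.15,0.171,0,0,0,0]
    - [0.15,0.171,-0.05,0,0,0]
    - [0.15,0.171,-0.11,0,0,0]
    - [0.15,0.171,-0.17,0,0,0]
    - [0.15,0.171,-0.21,0,0,0]
    - [0.15,0.171,-0.24,0,0,0]
    - [0.15,0.171,-0.26,0,0,0]
    - [0.15,0.171,-0.27,0,0,0]
    - [0.15,0.171,-0.276,0,0,0]
    - [0.15,0.171,-0.276,0,0,0]
    - [0.15,0.171,-0.276,0,0,0]

```text
time: 37.45
eef_pos: [0.5717, -0.178, 0.0801]
tcp_rot: [0.999, 0.048, 0.001, 0.0]
contact_force: [0.2, -0.6, -0.2]
opening: 0.431
finger_force: 20.4
```

apply_moves:
  series:
    - [0,0,0,0,0,0]
    - [0,0,0,0,0,0]
    - [0,0,0,0,0,0]
    - [0,0,0.02,0,0,0]
    - [0,0,0.06,0,0,0]
    - [0,0,0.12,0,0,0]
    - [0,0,0.19,0,0,0]
    - [0,0,0.26,0,0,0]
    - [-0.05,0.05,0.3,0,0,0]
    - [-0.1,0.12,0.34,0,0,0]
    - [-0.15,0.16,0.34,0,0,0]
    - [-0.15,0.2,0.34,0,0,0]
    - [-0.15,0.2,0.34,0,0,0]
  jaw: 0.54

```text
time: 39.08
eef_pos: [0.4505, -0.0161, 0.353]
tcp_rot: [0.999, 0.05, 0.002, 0.0]
contact_force: [0.2, -0.6, 0.4]
opening: 0.54
finger_force: 0.0
```

```bash
python3 look.py w13.png candle:0.07 light_a:0.07 caddy:0.072 stand_low:0.172
python3 - <<'E'
from h import *
im=cv2.imread('pics/w13.png')
ct=cam('wrist')
c=np.array([.560,-.0755]);a=np.radians(5.9);ex=np.array([np.cos(a),np.sin(a)]);ey=np.array([-ex[1],ex[0]])
print(topix(ct,[list(c+x*ex+y*ey)+[z] for x,y,z in[(-.054,-.155,.072),(.054,.155,.072),(0,0,.242),(0,.036,.172),(0,-.036,.172)]]).round(1).tolist())
E
```

```text
39.125 [ 0.4509 -0.0171  0.3525] [ 3.14e+00 -2.00e-03  9.80e-02] 0.5435454231993055
candle 0.85 [397.  69.] [ 0.5727 -0.1743  0.07  ] rect [[378, 53], [413, 53], [413, 86], [378, 86]] [[0.588, -0.148], [0.592, -0.19], [0.555, -0.199], [0.551, -0.156]]
light_a 0.78 [238.  54.] [0.5701 0.0191 0.07  ] rect [[219, 34], [250, 34], [250, 68], [219, 68]] [[0.589, 0.043], [0.593, 0.006], [0.556, 0.003], [0.552, 0.04]]
light_a 0.56 [234.  92.] [0.526  0.0199 0.07  ] rect [[221, 78], [251, 78], [251, 108], [221, 108]] [[0.541, 0.037], [0.544, 0.001], [0.509, -0.003], [0.505, 0.035]]
caddy 0.6 [312.  68.] [ 0.5626 -0.0719  0.072 ] rect [[184, 23], [447, 21], [448, 115], [185, 117]] [[0.597, 0.084], [0.629, -0.22], [0.524, -0.25], [0.489, 0.079]]
stand_low 0.78 [320.  15.] [ 0.5961 -0.0568  0.172 ] rect [[276, 0], [341, 0], [341, 57], [276, 57]] [[0.603, -0.017], [0.609, -0.073], [0.564, -0.081], [0.558, -0.023]]
stand_low 0.18 [338. 226.] [ 0.4022 -0.1058  0.172 ] rect [[315, 234], [326, 207], [359, 221], [347, 248]] [[0.39, -0.083], [0.422, -0.09], [0.41, -0.126], [0.378, -0.12]]
[[435.2, 115.1], [180.7, 21.4], [355.4, 48.5], [291.7, 60.7], [372.1, 60.1]]
```

View pics/w13.png

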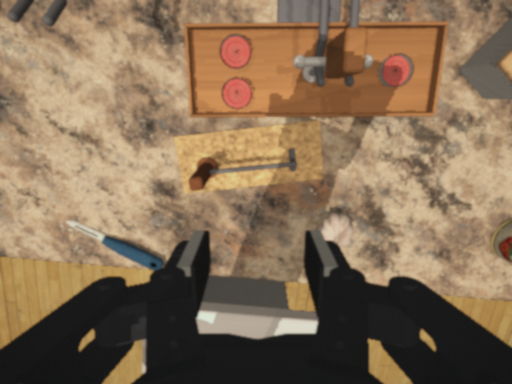

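All three lights stand in the tray at (236,51), (237,93) and (397,70), and the bar balls are at (300,61) and (367,61), matching my caddy pose within 2 mm. Now I'll measure the high hooks closer.

apply_moves:
  series:
    - [0.03,0.07,0,0,0,0]
    - [0.06,0.14,0,0,0,0]
    - [0.06,0.17,0,0,0,0]
    - [0.06,0.17,0,0,0,0]
    - [0.06,0.17,0,0,0,0]
    - [0.06,0.17,0,0,0,0]
    - [0.06,0.17,0,0,0,0]

```text
time: 40.2
eef_pos: [0.4992, 0.1173, 0.3512]
tcp_rot: [0.999, 0.047, 0.0, 0.0]
contact_force: [-0.0, -0.9, -0.5]
opening: 0.54
finger_force: 0.0
```

```bash
cat > st.py <<'E'
from h import *
ct,im=shot('wrist','w14.png'); print(ctrl.get_state()['eef_pos'])
np.savez('w14.npz',T=ct[1])
for t in ('stand_high','stand_low'):
  for i,r in enumerate(ctrl.silhouettes(t,'wrist')[:4]):
    m=r['pixels']; ys,xs=np.nonzero(m); print(t,i,round(r['p'],2),m.sum(),xs.min(),xs.max(),ys.min(),ys.max())
    for y in range(ys.min(),ys.max()+1,4):
        e=np.flatnonzero(np.diff(np.r_[0,m[y].astype(int),0])); print(y,e.reshape(-1,2).tolist(),end='; ')
    print()
c=np.array([.560,-.077]);a=np.radians(5.9);ex=np.array([np.cos(a),np.sin(a)]);ey=np.array([-ex[1],ex[0]])
print('low pred prong ends, V',topix(ct,[list(c+x*ex+y*ey)+[z] for x,y,z in[(-.022,.013,.183),(-.022,-.013,.183),(0,.013,.168),(0,-.013,.168)]]).round(1).tolist())
E
python3 st.py
```

```text
[0.49918828 0.11748101 0.35125783]
stand_high 0 0.83 4504 182 266 0 109
0 [[186, 198], [201, 267]]; 4 [[186, 198], [201, 266]]; 8 [[185, 197], [202, 266]]; 12 [[185, 196], [202, 265]]; 16 [[185, 196], [202, 265]]; 20 [[185, 196], [202, 265]]; 24 [[185, 195], [202, 264]]; 28 [[185, 196], [201, 264]]; 32 [[185, 196], [201, 264]]; 36 [[184, 196], [201, 263]]; 40 [[183, 196], [212, 263]]; 44 [[183, 195], [219, 229], [248, 262]]; 48 [[184, 195], [219, 229]]; 52 [[184, 195], [219, 228]]; 56 [[185, 195], [218, 228]]; 60 [[185, 196], [218, 228]]; 64 [[186, 196], [218, 228]]; 68 [[186, 197], [218, 228]]; 72 [[187, 198], [219, 228]]; 76 [[187, 198], [219, 228]]; 80 [[187, 198], [219, 228]]; 84 [[186, 197], [218, 228]]; 88 [[185, 196], [217, 228]]; 92 [[184, 195], [217, 227]]; 96 [[183, 193], [216, 226]]; 100 [[182, 193], [216, 226]]; 104 [[184, 191], [215, 225]]; 108 [[217, 223]]; 
stand_high 1 0.53 780 322 353 88 118
88 [[333, 344]]; 92 [[327, 351]]; 96 [[324, 353]]; 100 [[323, 354]]; 104 [[322, 353]]; 108 [[323, 352]]; 112 [[325, 350]]; 116 [[329, 346]]; 
stand_high 2 0.36 16519 287 511 76 1
[... 1889 characters left out ...]
484, 495]]; 100 [[456, 465], [483, 494]]; 104 [[455, 465], [483, 493]]; 108 [[453, 464], [482, 492]]; 112 [[451, 463], [480, 490]]; 116 [[448, 459]]; 120 [[445, 456]]; 124 [[444, 452]]; 128 []; 132 []; 136 [[442, 452]]; 140 [[444, 454]]; 144 [[445, 455]]; 148 [[447, 457]]; 152 [[450, 454], [477, 482]]; 
stand_low 1 0.7 1835 0 45 202 248
202 [[15, 29]]; 206 [[0, 38]]; 210 [[0, 43]]; 214 [[0, 45]]; 218 [[0, 46]]; 222 [[0, 45]]; 226 [[0, 45]]; 230 [[0, 44]]; 234 [[0, 43]]; 238 [[0, 40]]; 242 [[0, 36]]; 246 [[3, 25]]; 
stand_low 2 0.49 130 492 507 105 114
105 [[495, 501]]; 109 [[493, 507]]; 113 [[493, 508]]; 
low pred prong ends, V [[456.2, 154.0], [484.1, 153.8], [450.6, 128.7], [477.6, 128.5]]
```

```bash
python3 - <<'E'
from h import *
from scipy.optimize import least_squares
ct=(ctrl.get_calibration('wrist'),np.load('w14.npz')['T'])
def fit(pts,obs,z0,x0):
    def f(p):
        a=p[2];ex=np.array([np.cos(a),np.sin(a)]);ey=np.array([-ex[1],ex[0]])
        return (topix(ct,[list(p[:2]+x*ex+y*ey)+[z0+z] for x,y,z in pts])-obs).ravel()
    s=least_squares(f,x0); print(s.x[:2].round(4),np.degrees(s.x[2]).round(2),s.fun.round(1)); return s.x
P=[(-.022,.013,.011),(-.022,-.013,.011),(0,.013,-.004),(0,-.013,-.004)]
h=fit(P,np.array([[187.5,107.5],[220,109],[192.7,78.5],[223.5,78.5]]),.207,[.58,.158,.05])
# yaw from straight arms: same-row col of both prongs, upper arm rows unknown z; ends only:
h2=fit(P[:2],np.array([[187.5,107.5],[220,109]]),.207,[.58,.158,.05])
l=fit(P[:3],np.array([[452.5,153.5],[480,153.5],[447.3,129]]),.172,[.56,-.076,.1])
# foot plate high: left edge/ right edge/ front edge on worktop; low plate
print('foot high',toworld(ct,[[265,16],[262,44],[230,44]],.008).round(4).tolist()); print('foot low',toworld(ct,[[434,12],[428,68],[372,8],[367,72]],.008).round(4).tolist())
E
```

```text
[0.58   0.1659] 2.53 [ 0.4 -0.9  0.8 -0.6 -1.1 -0.1 -0.1  1.6]
[0.5794 0.1665] 2.91 [-0.2  0.   0.2  0. ]
[ 0.5598 -0.0736] 5.5 [-0.   0.3  0.3  0.3 -0.2 -0.5]
foot high [[0.6753, 0.1236, 0.008], [0.6407, 0.1241, 0.008], [0.6366, 0.1677, 0.008]]
foot low [[0.7013, -0.0999, 0.008], [0.632, -0.109, 0.008], [0.6982, -0.0168, 0.008], [0.6188, -0.0255, 0.008]]
```

apply_moves:
  series:
    - [0.025,-0.08,0,0,0,0]
    - [0.05,-0.16,0,0,0,0]
    - [0.076,-0.24,0,0,0,0]
    - [0.076,-0.24,0,0,0,0]
    - [0.076,-0.24,-0.04,0,0,0]
    - [0.076,-0.24,-0.08,0,0,0]
    - [0.076,-0.24,-0.11,0,0,0]
    - [0.076,-0.24,-0.135,0,0,0]
    - [0.076,-0.24,-0.155,0,0,0]
    - [0.076,-0.24,-0.164,0,0,0]
    - [0.076,-0.24,-0.164,0,0,0]
    - [0.076,-0.24,-0.164,0,0,0]
  jaw: 0.6

```text
time: 41.85
eef_pos: [0.5605, -0.0739, 0.221]
tcp_rot: [0.999, 0.048, 0.001, 0.0]
contact_force: [1.2, 0.9, -0.1]
opening: 0.599
finger_force: 0.0
```

```bash
cat > gl.py <<'E'
from h import *
import sys
ct,im=shot('wrist',sys.argv[1]); s=ctrl.get_state(); print(s['eef_pos'],s['contact_force'])
for t in sys.argv[2:]:
  for i,r in enumerate(ctrl.silhouettes(t,'wrist')[:2]):
    m=r['pixels']; ys,xs=np.nonzero(m); print(t,i,round(r['p'],2),m.sum(),xs.min(),xs.max(),ys.min(),ys.max())
    for y in range(ys.min(),ys.max()+1,6):
        e=np.flatnonzero(np.diff(np.r_[0,m[y].astype(int),0])); print(y,e.reshape(-1,2).tolist(),end='; ')
    print()
M=R.from_quat(s['tcp_rot']).as_matrix()
print('tcp-ish grip top pix',topix(ct,[s['eef_pos']+[0,0,.022]]))
E
python3 gl.py w15.png caddy
```

```text
[ 0.56051798 -0.07393012  0.22103059] [-0.37364701  0.50309776  0.28131003]
caddy 0 0.95 36036 78 437 117 323
117 [[332, 431]]; 123 [[78, 227], [242, 277], [293, 437]]; 129 [[78, 227], [242, 277], [292, 437]]; 135 [[79, 140], [163, 227], [242, 277], [292, 436]]; 141 [[80, 133], [171, 227], [242, 277], [292, 435]]; 147 [[81, 129], [175, 227], [243, 276], [292, 434]]; 153 [[82, 129], [175, 228], [243, 276], [291, 434]]; 159 [[84, 129], [175, 228], [243, 276], [291, 355], [381, 433]]; 165 [[85, 132], [172, 228], [243, 276], [291, 349], [388, 432]]; 171 [[85, 137], [166, 227], [243, 276], [291, 346], [392, 431]]; 177 [[87, 228], [243, 276], [291, 346], [392, 430]]; 183 [[88, 229], [243, 276], [291, 347], [391, 429]]; 189 [[89, 146], [174, 229], [244, 276], [291, 351], [388, 429]]; 195 [[89, 139], [178, 229], [244, 276], [291, 357], [382, 428]]; 201 [[90, 136], [180, 230], [244, 276], [290, 427]]; 207 [[91, 136], [180, 231], [244, 274], [289, 426]]; 213 [[92, 137], [177, 232], [243, 274], [288, 425]]; 219 [[93, 141], [173, 424]]; 225 [[94, 149], [166, 423]]; 231 [[95, 188], [203, 232], [240, 275], [288, 311], [326, 422]]; 237 [[239, 275]]; 243 [[238, 276]]; 249 [[238, 277]]; 255 [[237, 277]]; 261 [[236, 278]]; 267 [[236, 278]]; 273 [[236, 278]]; 279 [[236, 278]]; 285 [[236, 278]]; 291 [[237, 278]]; 297 [[237, 278]]; 303 [[237, 278]]; 309 [[237, 278]]; 315 [[238, 277]]; 321 [[241, 275]]; 
tcp-ish grip top pix [[257.27149055 294.52581446]]
```

apply_moves:
  series:
    - [0,0,0,0,0,0]
    - [0,0,0,0,0,0]
    - [0,0,0,0,0,0]
    - [0,0,0,0,0,0]
    - [0,0,0,0,0,0]
    - [0,0,0,0,0,0]
    - [0,0,0.003,0,0,0]
    - [0,0,0.008,0,0,0]
    - [0,0,0.014,0,0,0]
    - [0,0,0.02,0,0,0]
    - [0,0,0.023,0,0,0]
    - [0,0,0.023,0,0,0]
    - [0,0,0.023,0,0,0]
  jaw: 0
  squeeze: 80

```text
time: 43.58
eef_pos: [0.5598, -0.0736, 0.2382]
tcp_rot: [0.999, 0.048, -0.0, -0.0]
contact_force: [-0.0, 0.1, -6.4]
opening: 0.176
finger_force: 78.3
```

```bash
python3 - <<'E'
from h import *
ct,im=shot('side','side3.png'); im2=shot('wrist','w16.png')[1]
for t in ('light_a','candle','caddy'):
  for n in ('side','wrist'):
    for r in ctrl.boxes_of(t,n)[:3]: print(t,n,round(r['p'],2),(np.array(r['xy'])*[512,384]).round())
m=max(ctrl.silhouettes('caddy','side'),key=lambda r:r['p'])['pixels']; print(cv2.minAreaRect(np.argwhere(m)[:,::-1].astype(np.float32)))
print(ctrl.get_state()['contact_force'],ctrl.get_state()['wrist_torque'])
E
```

```text
light_a side 0.62 [234. 221.]
light_a side 0.57 [219. 223.]
light_a wrist 0.71 [153. 154.]
light_a wrist 0.57 [158. 203.]
candle wrist 0.62 [366. 177.]
caddy side 0.91 [222. 211.]
caddy side 0.3 [266. 230.]
caddy wrist 0.8 [259. 181.]
caddy wrist 0.4 [488. 155.]
((224.47860717773438, 204.56932067871094), (59.18415069580078, 33.457767486572266), 85.36454010009766)
[-0.27189855  0.1303162  -6.11936017] [-0.00521617 -0.01298845 -0.00102695]
```

apply_moves:
  series:
    - [-0.003,0,0,0,0,0]
    - [-0.008,-0.001,0,0,0,0]
    - [-0.015,-0.0015,0,0,0,0]
    - [-0.023,-0.002,0,0,0,0]
    - [-0.031,-0.003,0,0,0,0]
    - [-0.039,-0.004,0,0,0,0]
    - [-0.047,-0.005,0,0,0,0]
    - [-0.054,-0.006,0.002,0,0,0]
    - [-0.058,-0.006,0.006,0,0,0]
    - [-0.06,-0.006,0.013,0,0,0]
    - [-0.06,-0.006,0.021,0,0,0]
    - [-0.06,-0.006,0.029,0,0,0]
    - [-0.06,-0.006,0.037,0,0,0]
    - [-0.06,-0.006,0.042,0,0,0]
    - [-0.06,-0.006,0.044,0,0,0]
    - [-0.06,-0.006,0.044,0,0,0]

```text
time: 46.02
eef_pos: [0.5119, -0.0785, 0.2735]
tcp_rot: [0.999, 0.048, -0.0, -0.0]
contact_force: [-0.3, 0.1, -6.9]
opening: 0.173
finger_force: 78.3
```

apply_moves:
  series:
    - [0,0.004,0,0,0,0]
    - [0,0.012,0,0,0,0]
    - [0,0.024,0,0,0,0]
    - [0.001,0.04,0,0,0,0]
    - [0.003,0.06,0,0,0,0]
    - [0.005,0.08,0,0,0,-0.005]
    - [0.007,0.1,0,0,0,-0.01]
    - [0.009,0.12,0,0,0,-0.015]
    - [0.011,0.14,0,0,0,-0.02]
    - [0.013,0.16,0,0,0,-0.025]
    - [0.015,0.18,0,0,0,-0.03]
    - [0.017,0.2,0,0,0,-0.035]
    - [0.019,0.22,0,0,0,-0.04]
    - [0.021,0.24,0,0,0,-0.045]
    - [0.023,0.26,0,0,0,-0.05]
    - [0.024,0.276,0,0,0,-0.055]
    - [0.025,0.288,0,0,0,-0.058]
    - [0.025,0.297,0,0,0,-0.058]
    - [0.025,0.302,0,0,0,-0.058]
    - [0.025,0.304,0,0,0,-0.058]

```text
time: 48.52
eef_pos: [0.5319, 0.1647, 0.2735]
tcp_rot: [1.0, 0.025, -0.0, 0.0]
contact_force: [-0.3, 0.5, -5.9]
opening: 0.176
finger_force: 78.3
```

```bash
python3 gl.py w17.png stand_high; python3 - <<'E'
from h import *
ct=cam('wrist'); np.savez('w17.npz',T=ct[1])
for p in ([.58,.166],[.58,.163]):
  a=np.radians(2.7);ex=np.array([np.cos(a),np.sin(a)]);ey=np.array([-ex[1],ex[0]])
  print(topix(ct,[list(np.array(p)+x*ex+y*ey)+[.207+z] for x,y,z in[(-.022,.013,.011),(-.022,-.013,.011),(0,.013,-.004),(0,-.013,-.004)]]).round(1).tolist())
for t in ('light_a','candle'):
  for r in ctrl.boxes_of(t,'wrist')[:3]: print(t,round(r['p'],2),(np.array(r['xy'])*[512,384]).round())
E
```

```text
[0.53194149 0.16472138 0.27351287] [-0.48714233  0.56281949 -5.67655798]
stand_high 0 0.73 7651 225 301 0 175
0 [[226, 302]]; 6 [[226, 302]]; 12 [[225, 302]]; 18 [[225, 301]]; 24 [[225, 300]]; 30 [[225, 300]]; 36 [[225, 300]]; 42 [[225, 299]]; 48 [[226, 297]]; 54 [[225, 298]]; 60 [[226, 298]]; 66 [[232, 246], [278, 296]]; 72 [[232, 245], [279, 293]]; 78 [[231, 245], [278, 293]]; 84 [[231, 245], [278, 292]]; 90 [[231, 245], [278, 292]]; 96 [[231, 245], [277, 291]]; 102 [[231, 245], [277, 290]]; 108 [[231, 245], [277, 289]]; 114 [[232, 244], [276, 289]]; 120 [[231, 244], [275, 288]]; 126 [[232, 243], [274, 287]]; 132 [[232, 243], [273, 286]]; 138 [[231, 243], [273, 285]]; 144 [[232, 244], [273, 284]]; 150 [[231, 243], [273, 283]]; 156 [[230, 243], [272, 284]]; 162 [[229, 242], [271, 284]]; 168 [[230, 242], [272, 285]]; 174 [[275, 283]]; 
tcp-ish grip top pix [[257.05212551 294.48990271]]
[[236.5, 176.3], [280.8, 176.5], [237.5, 135.6], [280.0, 135.7]]
[[241.6, 176.6], [286.0, 176.7], [242.4, 135.8], [284.8, 136.0]]
light_a 0.78 [153. 154.]
light_a 0.32 [260. 182.]
candle 0.9 [368. 176.]
```

apply_moves:
  series:
    - [0.003,0.001,0,0,0,-0.02]
    - [0.008,0.0015,0,0,0,-0.04]
    - [0.015,0.0015,0,0,0,-0.05]
    - [0.023,0.0015,0,0,0,-0.05]
    - [0.031,0.0015,0,0,0,-0.05]
    - [0.039,0.0015,0,0,0,-0.05]
    - [0.047,0.0015,0,0,0,-0.05]
    - [0.054,0.0015,0,0,0,-0.05]
    - [0.059,0.0015,0,0,0,-0.05]
    - [0.061,0.0015,0,0,0,-0.05]
    - [0.061,0.0015,0,0,0,-0.05]
    - [0.061,0.0015,0,0,0,-0.05]

```text
time: 50.22
eef_pos: [0.5806, 0.1659, 0.2735]
tcp_rot: [1.0, 0.006, -0.0, -0.0]
contact_force: [0.2, -1.1, -5.9]
opening: 0.175
finger_force: 78.3
```

```bash
python3 gl.py w18.png stand_high caddy
```

```text
[0.58058608 0.16588527 0.27354359] [-0.09175741  0.66566992 -6.12864715]
stand_high 0 0.9 9219 221 296 15 215
15 [[258, 261]]; 21 [[245, 270]]; 27 [[222, 294]]; 33 [[221, 296]]; 39 [[222, 297]]; 45 [[222, 297]]; 51 [[221, 296]]; 57 [[222, 296]]; 63 [[222, 296]]; 69 [[222, 295]]; 75 [[221, 295]]; 81 [[221, 295]]; 87 [[221, 295]]; 93 [[222, 294]]; 99 [[222, 294]]; 105 [[223, 294]]; 111 [[228, 244], [274, 288]]; 117 [[229, 243], [274, 288]]; 123 [[230, 243], [273, 288]]; 129 [[230, 243], [273, 288]]; 135 [[230, 243], [273, 288]]; 141 [[229, 242], [272, 287]]; 147 [[229, 242], [273, 287]]; 153 [[229, 242], [273, 287]]; 159 [[229, 242], [273, 286]]; 165 [[229, 242], [273, 286]]; 171 [[229, 242], [272, 286]]; 177 [[229, 242], [271, 285]]; 183 [[229, 242], [271, 284]]; 189 [[229, 242], [271, 285]]; 195 [[230, 243], [271, 285]]; 201 [[231, 243], [271, 284]]; 207 [[232, 244], [271, 282]]; 213 [[231, 242], [272, 282]]; 
caddy 0 0.69 36459 78 437 117 323
117 [[254, 271], [297, 355], [356, 375], [401, 429]]; 123 [[78, 229], [244, 274], [289, 438]]; 129 [[78, 229], [243, 274], [288, 437]]; 135 [[
[... 528 characters left out ...]
 143], [173, 229], [242, 272], [285, 351], [388, 428]]; 195 [[88, 137], [178, 230], [243, 271], [284, 356], [381, 427]]; 201 [[89, 135], [179, 231], [243, 270], [283, 426]]; 207 [[90, 135], [178, 231], [243, 271], [282, 425]]; 213 [[91, 137], [176, 231], [242, 272], [281, 424]]; 219 [[92, 142], [172, 423]]; 225 [[93, 154], [162, 422]]; 231 [[94, 227], [240, 275], [287, 421]]; 237 [[239, 276]]; 243 [[238, 276]]; 249 [[237, 277]]; 255 [[237, 278]]; 261 [[237, 279]]; 267 [[236, 278]]; 273 [[236, 278]]; 279 [[236, 278]]; 285 [[235, 278]]; 291 [[236, 278]]; 297 [[237, 278]]; 303 [[237, 277]]; 309 [[237, 277]]; 315 [[238, 277]]; 321 [[240, 273]]; 
tcp-ish grip top pix [[257.09803813 294.51941921]]
```

apply_moves:
  series:
    - [0,0,-0.004,0,0,0]
    - [0,0,-0.008,0,0,0]
    - [0,0,-0.012,0,0,0]
    - [0,0,-0.016,0,0,0]
    - [0,0,-0.019,0,0,0]
    - [0,0,-0.0205,0,0,0]
    - [0,0,-0.0205,0,0,0]

```text
time: 51.25
eef_pos: [0.5807, 0.1658, 0.257]
tcp_rot: [1.0, 0.005, -0.0, 0.0]
contact_force: [0.0, -0.5, -6.5]
opening: 0.179
finger_force: 78.3
```

apply_moves:
  series:
    - [0,0,-0.0015,0,0,0]
    - [0,0,-0.0025,0,0,0]
    - [0,0,-0.0025,0,0,0]

```text
time: 51.62
eef_pos: [0.581, 0.1659, 0.2563]
tcp_rot: [1.0, 0.006, 0.001, -0.0]
contact_force: [-1.9, -0.5, -0.7]
opening: 0.176
finger_force: 79.0
```

Force shows the hooks now carry the weight, so I'm releasing and retreating.

apply_moves:
  series:
    - [0,0,0,0,0,0]
    - [0,0,0,0,0,0]
    - [0,0,0,0,0,0]
    - [0,0,0,0,0,0]
    - [0,0,0,0,0,0]
    - [0,0,0.01,0,0,0]
    - [0,0,0.03,0,0,0]
    - [0,0,0.06,0,0,0]
    - [0,0,0.1,0,0,0]
    - [-0.03,0,0.12,0,0,0]
    - [-0.08,0,0.12,0,0,0]
    - [-0.12,0,0.12,0,0,0]
    - [-0.12,0,0.12,0,0,0]
    - [-0.12,0,0.12,0,0,0]
    - [-0.12,0,0.12,0,0,0]
    - [-0.12,0,0.12,0,0,0]
  jaw: 0.6

```text
time: 53.62
eef_pos: [0.4853, 0.1658, 0.3509]
tcp_rot: [1.0, 0.005, -0.0, 0.0]
contact_force: [-0.1, 1.2, -0.4]
opening: 0.599
finger_force: 0.0
```

```bash
python3 look.py w19.png light_a:0.105 candle:0.105 caddy:0.107 rod:0.036 mat:0.003; python3 - <<'E'
from h import *
ct=cam('wrist'); c=np.array([.581,.166])
print('pred corners',topix(ct,[list(c+[x,y])+[.107] for x,y in[(.054,.155),(.054,-.155),(-.054,-.155),(-.054,.155)]]).round().tolist())
m=max(ctrl.silhouettes('caddy','wrist'),key=lambda r:r['p'])['pixels'].astype(np.uint8)
k=max(cv2.findContours(m,0,2)[0],key=cv2.contourArea); print(cv2.approxPolyDP(k,8,True).reshape(-1,2).tolist())
ctrl.read_camera('side')
for t in('light_a','candle','caddy','rod'):
    for r in ctrl.boxes_of(t,'side')[:3]: print(t,round(r['p'],2),(np.array(r['xy'])*[512,384]).round())
E
```

```text
53.675 [0.4852 0.1658 0.3509] [3.142e+00 1.000e-03 1.100e-02] 0.6000820425200712
light_a 0.92 [173.  51.] [0.6035 0.2589 0.105 ] rect [[146, 50], [170, 26], [197, 54], [173, 78]] [[0.604, 0.288], [0.628, 0.261], [0.601, 0.233], [0.576, 0.26]]
light_a 0.72 [173.  97.] [0.5555 0.2617 0.105 ] rect [[158, 81], [192, 81], [192, 115], [158, 115]] [[0.573, 0.277], [0.573, 0.239], [0.536, 0.241], [0.536, 0.28]]
light_a 0.46 [ 59. 234.] [0.3864 0.4176 0.105 ] rect [[30, 211], [86, 211], [86, 258], [30, 258]] [[0.417, 0.449], [0.417, 0.379], [0.352, 0.388], [0.351, 0.461]]
candle 0.93 [346.  75.] [0.5814 0.0679 0.105 ] rect [[330, 59], [366, 59], [366, 94], [330, 94]] [[0.597, 0.087], [0.598, 0.048], [0.561, 0.044], [0.561, 0.085]]
candle 0.16 [338. 198.] [0.4384 0.0648 0.105 ] rect [[314, 186], [418, 167], [425, 207], [321, 226]] [[0.453, 0.096], [0.478, -0.027], [0.427, -0.044], [0.401, 0.084]]
caddy 0.87 [261.  74.] [0.5814 0.1622 0.107 ] rect [[111, 124], [113, 19], [402, 24], [400, 128]] [[0.526, 0.334], [0.634, 0.319], [0.633, 0.014], [0.524, 0.001]]
rod 0.57 [342. 196.] [0.4186 0.0412 0.036 ] rect [[314, 186], [419, 167], [426, 207], [321, 226]] [[0.435, 0.083], [0.464, -0.065], [0.403, -0.085], [0.372, 0.068]]
mat 0.83 [371. 173.] [ 0.4463 -0.0103  0.003 ] rect [[292, 166], [437, 139], [447, 193], [302, 220]] [[0.457, 0.112], [0.5, -0.102], [0.415, -0.132], [0.368, 0.092]]
mat 0.39 [174.  99.] [0.5524 0.2863 0.003 ] rect [[157, 81], [192, 81], [192, 115], [157, 115]] [[0.577, 0.309], [0.578, 0.259], [0.531, 0.262], [0.53, 0.313]]
pred corners [[111.0, 17.0], [406.0, 21.0], [392.0, 125.0], [122.0, 122.0]]
[[113, 21], [125, 123], [391, 125], [402, 25], [281, 23], [273, 62], [268, 23], [247, 23], [239, 61], [234, 22]]
light_a 0.56 [178. 250.]
light_a 0.43 [202. 259.]
candle 0.66 [211. 238.]
candle 0.45 [215. 222.]
caddy 0.74 [211. 240.]
caddy 0.48 [229. 181.]
rod 0.79 [265. 227.]
rod 0.56 [176. 246.]
```

apply_moves:
  series:
    - [0,0,0,0,0,0]
    - [0,0,0,0,0,0]
    - [0,0,0,0,0,0]
    - [0,0,0,0,0,0]
    - [0,0,0,0,0,0]
    - [0,0,0,0,0,0]
    - [0,0,0,0,0,0]
    - [0,0,0,0,0,0]
    - [0,0,0,0,0,0]
    - [0,0,0,0,0,0]
    - [0,0,0,0,0,0]
    - [0,0,0,0,0,0]
    - [0,0,0,0,0,0]
    - [0,0,0,0,0,0]
    - [0,0,0,0,0,0]
    - [0,0,0,0,0,0]

```text
time: 56.22
eef_pos: [0.4848, 0.1658, 0.3511]
tcp_rot: [1.0, 0.005, -0.0, -0.0]
contact_force: [0.1, -0.5, 0.0]
opening: 0.602
finger_force: 0.0
```

```bash
python3 look.py w20.png caddy:0.107 light_a:0.105 | cut -c1-70; python3 -c "
from h import *
print(ctrl.sign_off())"
```

```text
56.275 [0.4848 0.1658 0.3511] [ 3.142 -0.     0.011] 0.601052633338522
caddy 0.78 [263.  72.] [0.5832 0.1609 0.107 ] rect [[112, 124], [114, 
light_a 0.87 [173.  52.] [0.6021 0.2587 0.105 ] rect [[147, 49], [170,
light_a 0.68 [173.  98.] [0.5536 0.2615 0.105 ] rect [[157, 81], [193,
the job is handed in; nothing more can be done
None
```

I handed the job in at about 56 s: the last camera check showed the caddy hanging on the high stand, steady and close to level, with the lost tea light and the two others I found in its tray, and the rod back on its cork mat; the sign-off gave no verdict.

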